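# Push the pill organiser over the lazy Susan's rim

## Robot

A 7-joint arm with a two-finger parallel gripper is mounted at the origin on the work surface. World frame = base frame: x ahead of the robot, y to its left, z up, the work surface at z = 0. Lengths are in mm, angles in rad, forces in N, time in s.
With the tool pointing down it reaches from about 350 to 900 mm from the base axis. Payload 19.9 kg.
Tool frame: the origin (TCP) lies on the centre line of the jaws, within the pads' length; the fingertips stand arm.finger_overhang ahead of it and the grasp point (between the pads) is the TCP (arm.finger_overhang is the distance from the TCP to the fingertips, in mm); z points along the fingers, y is the direction in which the jaws open and shut (so a half turn about z gives the same grasp; the last joint's range is limited). The gripper opens to 94 mm and grips with 3 to 60 N. Pads are 16 mm wide; open, the fingers measure 119 mm over their backs; the gripper's body (75 mm by 177 mm) begins 78 mm behind the grasp point.
Start: joints at [-1.157, 0.417, -0.01, 1.614, 0.005, 1.111, -0.053], TCP at [274.539, 561.453, 224.425] pointing down, gripper open.
Joint ranges: [-2.81, 2.81], [-0.39, 2.02], [-1.27, 1.25], [0.06, 2.57], [-1.19, 4.33], [0.19, 2], [-2.82, 2.82]. Speed limits (rad/s): [1.89, 1.89, 2.39, 2.39, 3.01, 3.01, 3.01].

## Interface

Orientations are given as a unit quaternion [x, y, z, w].
In Python, from plant import read_state, cams, job, arm gives the robot as it stands.
- The arm moves only by the tool play_rows, never from a script. Its argument "moves" is text: rows parted by semicolons, each of 7 numbers parted by spaces: the turn, a rotation vector about the tool's x, y, z in degrees, then the shift along the tool's x, y, z in m, then the opening, from 0 (shut) to 1 (fully open). A call has 1 to 20 rows; each row shifts and turns the commanded pose from where the row before left it, along the tool's axes as they then stand; what a row does not reach is not made up. A row lasts 1/12 s, in which the tool goes at most 41.7 mm and 7.16 degrees, less where a joint would pass 70% of its speed; a pose out of reach is approached as far as the arm can. A call is refused whole if a number of a shift passes 0.0417 or a number of a turn 7.16, either way. A call with a gripper value outside its range is refused whole. The fingers move at their own pace and stop on an object; the grip force is fixed at half the most. Time passes only in rows, so rows that do not move let the fingers close. It gives the time, the measured TCP pose, the force and the opening at its end, in the units of the state.
- read_state(): the state, without advancing time (a new reading comes with each control period).
- cams.capture(name): name is "scene" or "top"; returns a dict with "img" (480x640x3 uint8, red, green, blue), "K" (3x3 intrinsics, pixels), "k1" (the pictures are not rectified: a ray, as slopes to the right and down, at radius r is drawn at 1 + k1 r^2 times it, then the intrinsics apply), "world_from_camera" (4x4, takes a point from camera to world coordinates). Camera axes: x right, y up, looking along -z (the intrinsics and any distortion apply to the point x, -y, -z); pixel columns grow to the right and rows downward; lengths in mm; the calibration is good to about 2 mm. A picture is of the moment at which its call begins. There is no depth.
- job.close_job(): hands the job in, once; it reports no verdict.
The state is a dict: "time": time; "joint_positions": joint angles; "joint_velocities": joint speeds; "joint_torque": joint torques, N m; "tool_pos": TCP position; "ee_rot": TCP orientation; "force": force on the tool from outside, world axes, zero at the start; "moment": the same for the moment, N m; "finger_gap": finger opening in mm.
Only numpy, scipy, OpenCV 4.12 (cv2) and the standard library are available. Lean on these libraries where they do the work, as an engineer would, in place of code of your own. Each camera call takes 0.05 s, during which the arm holds its last target.

## Task

Put the orange pill organiser on the lazy Susan without carrying it: lift only its leading edge by the blue tab, set that edge down over the raised rim with the rear edge still on the shelf, and let go so that it leans there. Then push it from behind over the rim until it lies flat on the tray, squarely facing the blue sprung pad, and keep pushing gently until you feel the pad give by about 6 mm (never as much as 11 mm), hold it there a moment and draw the hand away. Do not ram the rim, turn the tray, or disturb the other things.

Things in the scene. Friction and masses are not known exactly. Their poses are not given: they have to be found in the camera images.
- organiser_mid (a point): orange weekly pill organiser, a closed box 115 mm long (its x), 100 mm wide (its y), 41 mm high over the white lid catches (plain body 36 mm), 350 to 700 g, centre of mass about mid-length, loose on the shelf. This point is the centre of the body, 18 mm above its underside. Its +x points to the leading edge, towards the lazy Susan; z is up when flat
- organiser_tab (a point): blue upright grip tab on top of the organiser at its leading edge: 14 mm thick (organiser x), 26 mm wide (organiser y), from the 36 mm high top up to 70 mm above the underside, flush within 1 mm with the leading face. This point is its middle, 55 mm above the underside and 49.5 mm ahead of the organiser's centre. Axes as the organiser's
- organiser_lead (a point): middle of the organiser's lower leading edge (57.5 mm ahead of its centre, on the underside)
- organiser_trail (a point): middle of the organiser's lower rear edge (57.5 mm behind its centre); the rear face above it is where to push. As the organiser tips over the rim this edge rises some 15 mm by itself, then drops behind the rim: fingers that hold the rear face down by friction jam it with its front in the air, so push lightly and let the fingers rise with it
- tray (a point): centre of the lazy Susan's white round tray, on its deck, 9 mm above the shelf; turns with the tray. Rim: outer radius 156 mm, inner 150 mm, top 15 mm above the shelf (6 mm above the deck). Tray +x is the push direction: from the empty near half, where the organiser goes in along y = 0, to the white divider wall. z is up
- susan (a joint): turning angle of the tray on its foot, 0 at the start (rad); it turns if pushed off its centre line (about 0.35 N m of friction)
- susan_base: fixed grey foot of the lazy Susan, on the shelf under the tray's centre (origin on the shelf); it carries the tray
- mug: blue ceramic mug, 72 mm across, 85 mm high, on the tray beyond the wall; leave alone (origin: centre of underside)
- jar: small round glass jar with metal cap, 48 mm across, 50 mm high, on the tray beyond the wall; leave alone (origin: centre of underside)
- clipper: chrome nail clipper, 55 mm long, lying on the shelf; leave alone
- file: blue and grey foot file, 215 mm long, lying on the shelf; leave alone
- lotion: green lotion bottle, 54 mm across, 150 mm high; leave alone
- tumbler: green glass tumbler, 68 mm across, 100 mm high; leave alone
- creampot: amber cream pot, 68 mm across, 45 mm high; leave alone
- wall (a point): on the near face of the divider wall, 50 mm beyond the tray centre, 29 mm above the shelf. Before it, square to tray x: the blue sprung pad, 80 wide, 30 high. Its rest place is not measured: face 0 to 20 mm beyond the tray centre along +x; find it by feel. It gives 0.8 N per mm (14 mm at most): 6 mm is about 5 N more than the steady sliding push. The organiser is flat before it meets the pad

How it is judged (in metres and radians):
On the way, in this order (a step that is already met when the one before it is completed fails the run):
1. the organiser leans on the rim, its leading edge over it and its rear edge on the shelf outside, let go (x of organiser_lead in the frame of tray above -0.147 m and x of organiser_trail in the frame of tray below -0.165 m and angle between organiser_mid's own z axis and vertical above 0.09 rad and height (world z) of organiser_lead above 0.013 m and height (world z) of organiser_trail below 0.008 m and contact force between the fingers and organiser below 0.1 N), for 0.2 s.
2. the organiser has been pushed over the rim and lies flat on the tray, inside the rim (x of organiser_trail in the frame of tray above -0.146 m and angle between organiser_mid's own z axis and vertical below 0.035 rad and z of organiser_mid in the frame of tray below 0.0215 m), for 0.05 s.
3. the organiser lies flat and is held pressed against the pad with 2.4 to 7.2 N (the pad gives 3 to 9 mm) (contact force between organiser and pad between 2.4 and 7.2 N and angle between organiser_mid's own z axis and vertical below 0.035 rad), for 0.3 s.
At the end, for the whole second after the job is handed in: The organiser lies flat on the tray's deck (within 2 degrees), at rest, wholly inside the rim, within 20 mm of the tray's centre line and 8 degrees of its direction, still touching the sprung pad (angle between organiser_mid's own z axis and vertical below 0.035 rad and z of organiser_mid in the frame of tray below 0.0215 m and x of organiser_trail in the frame of tray above -0.14 m and y of organiser_mid in the frame of tray between -0.02 and 0.02 m and angle between the x axis of organiser_mid and the x axis of tray, either way round below 0.14 rad and contact force between organiser and pad above 0.1 N and linear speed of organiser below 0.01 m/s).
It fails at once if the organiser is carried: its rear edge is more than 35 mm above the shelf (height (world z) of organiser_trail above 0.035 m).
It fails at once if the organiser presses on the pad with more than 9 N (the pad gives 11 mm) (contact force between organiser and pad above 9 N).
It fails at once if the organiser is rammed against the lazy Susan with more than 40 N (contact force between organiser and susan_base above 40 N).
It fails at once if the tray is turned by more than 10 degrees (value of joint susan above 0.175 rad or value of joint susan below -0.175 rad).
It fails at once if a bystander is moved more than 30 mm, or the mug, jar, lotion or tumbler is tipped (distance of any of mug, jar, clipper, file, lotion, tumbler, creampot from where it was at the start of the episode above 0.03 m or angle between any of mug, jar, lotion, tumbler's own z axis and vertical above 0.3 rad).
It also fails if it takes over 72 s, if anything falls off the work surface, if the arm or the gripper's body presses on something with over 40 N, if the wrist force passes 120 N, or if a joint passes its speed limit or range.

## Working session

There is one attempt and no reset: what is moved stays moved. The work goes in short steps, Python scripts to look and compute and a tool call to move; the robot and the scene stay as the last step left them, time stands still between calls to the robot, and variables do not carry over. Pictures are saved under pics/ and viewed, and the job is handed in when it is done.

Besides the shell and the picture viewer there is one more tool, called after "Request:" in YAML: its name, and indented under it one key for each argument. play_rows: Moves the arm, as the interface text tells. Its arguments: {"type":"object","properties":{"moves":{"type":"string"}},"required":["moves"]}

```bash
ls; mkdir -p pics; python3 - <<'E'
from plant import read_state, cams, job, arm
import cv2,numpy as np
for n in("scene","top"):
    c=cams.capture(n); cv2.imwrite(f"pics/{n}0.png",c["img"][:,:,::-1]); print(n,c["K"],c["k1"],c["world_from_camera"])
print(read_state()); print(arm.finger_overhang, [a for a in dir(arm) if a[0]!='_'])
E
```

```text
pics
scene [[583.63191508   0.         316.36985213]
 [  0.         583.63191508 235.73097131]
 [  0.           0.           1.        ]] -0.04006768799341982 [[ 7.13867986e-01 -5.31500530e-01  4.55960179e-01  1.08398942e+03]
 [ 7.00091426e-01  5.56788580e-01 -4.47055335e-01 -3.88639369e+02]
 [-1.62632736e-02  6.38352303e-01  7.69572506e-01  8.37245565e+02]
 [ 0.00000000e+00  0.00000000e+00  0.00000000e+00  1.00000000e+00]]
top [[440.68245046   0.         323.99852004]
 [  0.         440.68245046 236.29266123]
 [  0.           0.           1.        ]] -0.05937255984501905 [[ 7.27020306e-03  9.96486080e-01 -8.34424105e-02  5.38579030e+02]
 [-9.99703936e-01  5.30523093e-03 -2.37464597e-02  3.93672237e+01]
 [-2.32203353e-02  8.35903478e-02  9.96229627e-01  1.03210791e+03]
 [ 0.00000000e+00  0.00000000e+00  0.00000000e+00  1.00000000e+00]]
{'time': 0.1, 'joint_positions': array([-1.15748598,  0.41789238, -0.0102963 ,  1.61410167,  0.00467975,
        1.11070604, -0.05301281]), 'joint_velocities': array([ 0.00010274, -0.00022926, -0.00063005, -0.00205795,  0.00122866,
       -0.00046126, -0.00114286]), 'joint_torque': array([ 2.71257944e-03, -8.52593207e+01,  6.41221963e-01, -4.26693821e+01,
       -4.87888406e-02,  1.63105567e-02,  3.94414451e-05]), 'tool_pos': array([274.42563287, 561.17798425, 223.9066995 ]), 'ee_rot': array([ 2.25459972e-01,  9.74252281e-01, -5.34573220e-04, -8.79322882e-05]), 'force': array([-0.22665738,  0.03477686,  0.75286593]), 'moment': array([-0.01635967, -0.01511758,  0.05935843]), 'finger_gap': 94.23326474362379}
19.0 ['PlanningError', 'finger_overhang']
```

View pics/scene0.png

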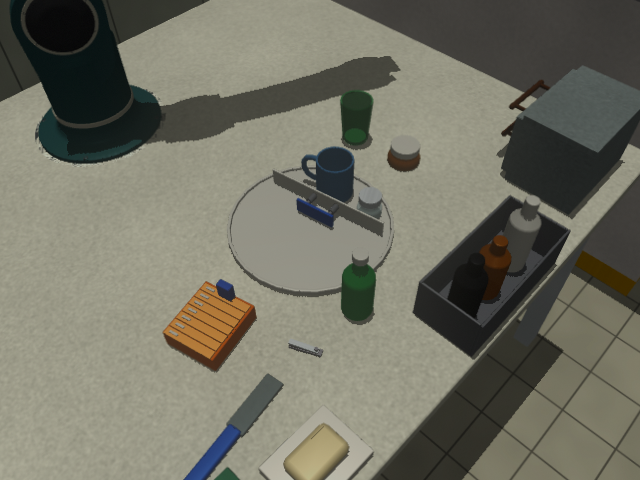

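View pics/top0.png

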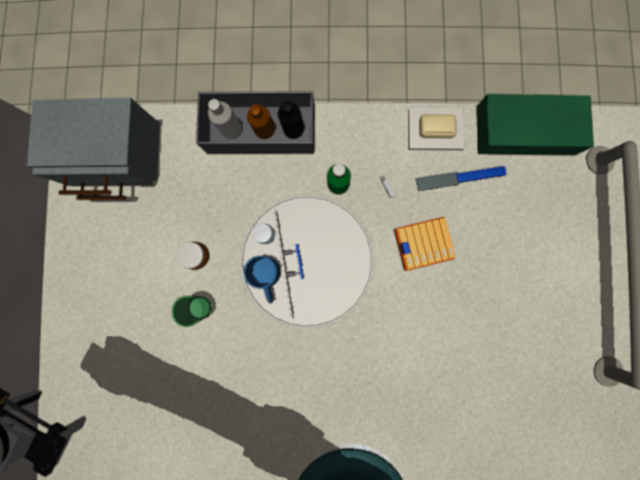

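```bash
cat > h.py <<'E'
import numpy as np,cv2
def proj(c,P):
    P=np.atleast_2d(P).astype(float);T=np.linalg.inv(c["world_from_camera"])
    p=P@T[:3,:3].T+T[:3,3]; s=np.c_[p[:,0]/-p[:,2],-p[:,1]/-p[:,2]]
    r2=(s**2).sum(1,keepdims=True); s=s*(1+c["k1"]*r2)
    return s*[c["K"][0,0],c["K"][1,1]]+[c["K"][0,2],c["K"][1,2]]
def unproj(c,uv,z):
    uv=np.atleast_2d(uv).astype(float)
    d=(uv-[c["K"][0,2],c["K"][1,2]])/[c["K"][0,0],c["K"][1,1]]; s=d.copy()
    for _ in range(20): s=d/(1+c["k1"]*(s**2).sum(1,keepdims=True))
    r=np.c_[s[:,0],-s[:,1],-np.ones(len(s))]@c["world_from_camera"][:3,:3].T
    o=c["world_from_camera"][:3,3]
    return o+r*((z-o[2])/r[:,2])[:,None]
def crop(c,x0,y0,w,h,f,name):
    cv2.imwrite(name,cv2.resize(c["img"][y0:y0+h,x0:x0+w,::-1],None,fx=f,fy=f,interpolation=cv2.INTER_CUBIC))
E
python3 - <<'E'
from h import *; from plant import cams
t=cams.capture("top"); s=cams.capture("scene")
crop(t,235,190,240,150,3.3,"pics/t1.png"); crop(s,150,140,260,240,3,"pics/s1.png")
E
```

```text
(no output)
```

View pics/t1.png

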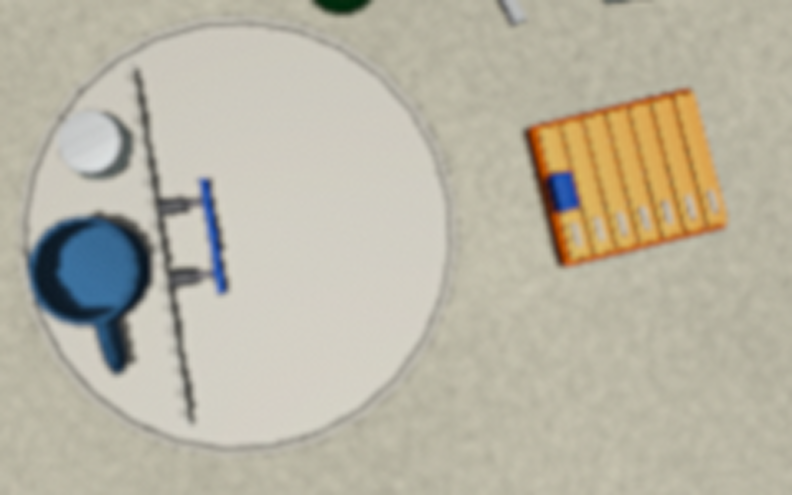

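View pics/s1.png

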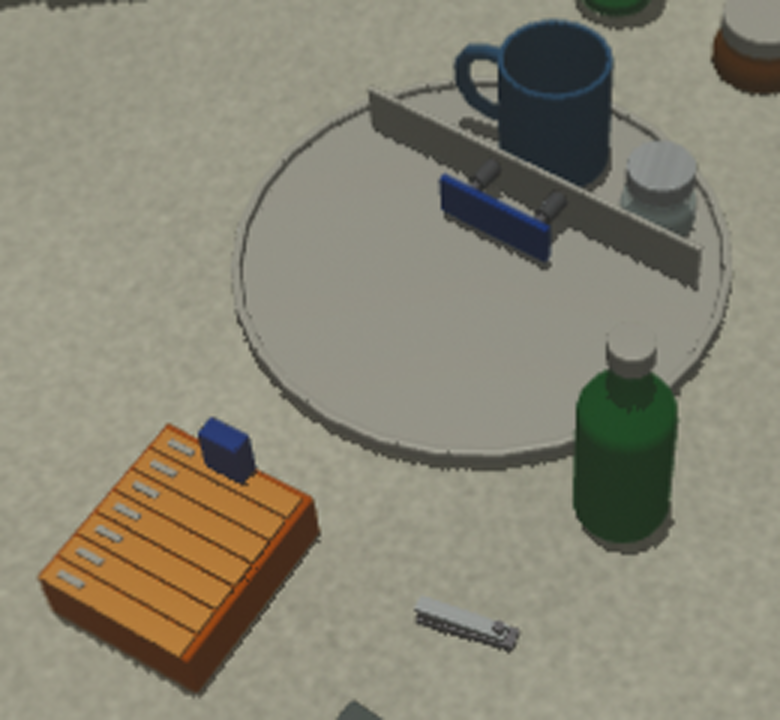

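```bash
cat > m.py <<'E'
from h import *; from plant import cams
from scipy.optimize import least_squares
t=cams.capture("top"); s=cams.capture("scene")
def up(p,f,x0,y0): return (np.array(p,float)+.5)/f-.5+[x0,y0]
# organiser top corners: lead+, lead-, trail-, trail+ (y sign: + = -X world)
T=up([(565,266),(528,128),(690,90),(726,226)],3.3,235,190)
S=up([(168,425),(316,498),(183,658),(40,578)],3,150,140)
loc=np.array([(57.5,50,36),(57.5,-50,36),(-57.5,-50,36),(-57.5,50,36)])
def R(a): return np.array([[np.cos(a),-np.sin(a),0],[np.sin(a),np.cos(a),0],[0,0,1]])
def f(q,w): 
    P=loc@R(q[2]).T+[q[0],q[1],0]; r=[]
    if w&1: r.append((proj(t,P)-T).ravel())
    if w&2: r.append((proj(s,P)-S).ravel())
    return np.concatenate(r)
for w in(1,2,3):
    o=least_squares(f,[500,-180,1.57],args=(w,)); print(w,o.x,np.degrees(o.x[2]),o.cost)
q=o.x
# rim
RT=up([(24,235),(450,230),(238,21),(238,450)],3.3,235,190)
RS=up([(233,262),(731,262),(480,457),(330,418)],3,150,140)
def g(p,w):
    r=[]
    if w&1: r.append(np.hypot(*(unproj(t,RT,15)[:,:2]-p).T)-156)
    if w&2: r.append(np.hypot(*(unproj(s,RS,15)[:,:2]-p).T)-156)
    return np.concatenate(r)
for w in(1,2,3):
    o=least_squares(g,[500,100],args=(w,)); print('tray',w,o.x,o.fun)
c=o.x
# pad: top edge z 44? (wall point z29 = mid => pad 14..44)
for n,cam,pts,ff in(("T",t,[(204,180),(223,293)],(3.3,235,190)),("S",s,[(441,178),(550,232)],(3,150,140))):
  for z in(39,44):
    P=unproj(cam,up(pts,*ff),z); d=P[0]-P[1] if P[0][0]<P[1][0] else P[1]-P[0]
    print('pad',n,z,P[:,:2].round(1).tolist(),np.hypot(*d[:2]), 'dir',np.degrees(np.arctan2(-d[0],d[1]))+0)
for n,cam,pts,ff in(("T",t,[(137,70),(191,421)],(3.3,235,190)),("S",s,[(371,92),(700,250)],(3,150,140))):
  for z in(39,44,49):
    P=unproj(cam,up(pts,*ff),z); d=P[0]-P[1]; print('wall',n,z,P[:,:2].round(1).tolist(),np.hypot(*d[:2]),np.degrees(np.arctan2(d[1],d[0])))
E
python3 m.py
```

```text
1 [ 607.22658182 -164.91288344    1.81567579] 104.03055956269672 1.0258389329434379
2 [ 605.06581318 -165.54109545    1.80951917] 103.67781155232544 3.97457076512311
3 [ 605.91196121 -165.39197841    1.81156962] 103.795293576003 6.291274102950492
tray 1 [567.88407849 104.38409852] [-6.60934283 -6.50519864 -5.82298107 -5.85812981]
tray 2 [565.65244633 104.6150732 ] [-1.26450109 -1.65781146  0.80607823 -0.69704713]
tray 3 [566.90259518 104.41628043] [-6.65381675 -6.44891096 -4.84153828 -6.83880416 -0.572131   -2.49681834
 -0.20916829 -1.11568108]
pad T 39 [[603.5, 125.2], [526.4, 111.3]] 78.31130067247854 dir 100.22687289479931
pad T 44 [[603.2, 124.8], [526.5, 110.9]] 77.91702679667223 dir 100.2268728947993
pad S 39 [[521.6, 113.5], [601.9, 127.7]] 81.59094984127712 dir 100.06273866136858
pad S 44 [[525.1, 110.3], [604.9, 124.5]] 81.07988561871626 dir 100.0627386613686
wall T 39 [[679.4, 172.6], [439.7, 132.1]] 243.03738087782077 9.587104468740169
wall T 44 [[678.7, 171.9], [440.2, 131.6]] 241.81376066845556 9.587104468740165
wall T 49 [[678.0, 171.3], [440.7, 131.2]] 240.59014045909015 9.587104468740165
wall S 39 [[433.0, 135.9], [677.2, 179.5]] 248.06919449169703 -169.8560287126211
wall S 44 [[437.1, 132.6], [679.8, 176.0]] 246.5153543872394 -169.8560287126211
wall S 49 [[441.2, 129.3], [682.3, 172.4]] 244.96151428278188 -169.85602871262114
```

Request:
play_rows:
  moves: "0 0 5 0 0 0 1;0 0 5 0 0 0 1;0 0 5 0 0 0 1;0 0 5 0 0 0 1;0 0 5 0 0 0 1;0 0 5 0 0 0 1;0 0 5 0 0 0 1;0 0 5 0 0 0 1;0 0 5 0 0 0 1;0 0 5 0 0 0 1;0 0 0 0 0 0 1;0 0 0 0 0 0 1"

```text
time: 1.3
tool_pos: [274.4, 561.5, 224.4]
ee_rot: [0.615, 0.789, -0.0, 0.0]
force: [-0.1, 0.4, 0.2]
finger_gap: 94.3
```

Request:
play_rows:
  moves: "0 0 0 -0.01 0.002 0 1;0 0 0 -0.02 0.004 0 1;0 0 0 -0.025 0.005 0 1;0 0 0 -0.025 0.005 0 1;0 0 0 -0.025 0.005 0 1;0 0 0 -0.025 0.005 0 1;0 0 0 -0.025 0.005 0 1;0 0 0 -0.025 0.005 0 1;0 0 0 -0.025 0.005 0 1;0 0 0 -0.025 0.005 0 1;0 0 0 -0.025 0.005 0 1;0 0 0 -0.025 0.005 0 1;0 0 0 -0.025 0.005 0 1;0 0 0 -0.025 0.005 0 1;0 0 0 -0.025 0.005 0 1;0 0 0 -0.025 0.005 0 1;0 0 0 -0.025 0.005 0 1;0 0 0 -0.025 0.005 0 1;0 0 0 -0.025 0.005 0 1;0 0 0 -0.025 0.005 0 1"

```text
time: 2.97
tool_pos: [483.5, 116.8, 224.6]
ee_rot: [0.615, 0.788, 0.0, 0.0]
force: [0.7, 0.6, 0.7]
finger_gap: 94.0
```

Request:
play_rows:
  moves: "0 0 0 -0.025 0.005 0 1;0 0 0 -0.025 0.005 0 1;0 0 0 -0.025 0.005 0 1;0 0 0 -0.025 0.005 0 1;0 0 0 -0.025 0.005 0 1;0 0 0 -0.025 0.005 0 1;0 0 0 -0.025 0.005 0 1;0 0 0 -0.025 0.005 0 1;0 0 0 -0.025 0.005 0 1;0 0 0 -0.02 0.004 0 1;0 0 0 -0.01 0.002 0 1;0 0 0 0 0 0 1;0 0 0 0 0 0 1;0 0 0 0 0 0 1"

```text
time: 4.13
tool_pos: [593.9, -115.3, 224.4]
ee_rot: [0.615, 0.788, 0.0, -0.0]
force: [-0.8, 0.3, 0.9]
finger_gap: 94.0
```

Request:
play_rows:
  moves: "0 0 0 0 0 0.01 0.7;0 0 0 0 0 0.02 0.7;0 0 0 -0.001 0 0.02 0.7;0 0 0 -0.001 0 0.02 0.7;0 0 0 0 0 0.02 0.7;0 0 0 0 0 0.02 0.7;0 0 0 0 0 0.01 0.7;0 0 0 0 0 0 0.7;0 0 0 0 0 0 0.7"

```text
time: 4.88
tool_pos: [594.7, -118.1, 104.6]
ee_rot: [0.616, 0.788, -0.0, -0.0]
force: [0.4, -0.6, 0.3]
finger_gap: 65.7
```

```bash
python3 - <<'E'
from h import *; from plant import *
t=cams.capture("top"); s=cams.capture("scene")
crop(t,360,190,120,100,6,"pics/t2.png"); crop(s,140,220,160,150,5,"pics/s2.png")
p=read_state()["tool_pos"];print(p,proj(s,[p,p-[0,0,19]]),proj(t,[p]))
E
```

```text
[ 595.38342375 -118.35788184  105.61474249] [[221.42188746 272.28435548]
 [223.12708125 279.37708507]] [[409.46286188 246.60799704]]
```

View pics/s2.png

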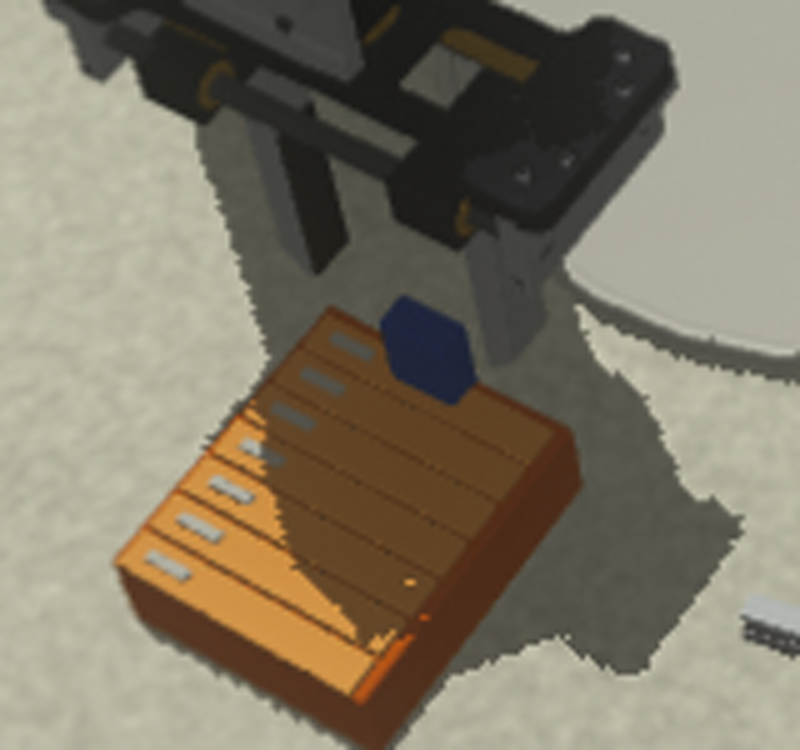

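Request:
play_rows:
  moves: "0 0 0 0 0 0.01 0.7;0 0 0 0 0 0.01 0.7;0 0 0 0 0 0.01 0.7;0 0 0 0 0 0.006 0.7;0 0 0 0 0 0.005 0.7;0 0 0 0 0 0 0.7;0 0 0 0 0 0 0.7"

```text
time: 5.57
tool_pos: [594.7, -118.6, 63.2]
ee_rot: [0.616, 0.788, -0.0, -0.0]
force: [0.4, 0.3, 0.1]
finger_gap: 65.7
```

```bash
python3 - <<'E'
from h import *; from plant import *
t=cams.capture("top"); s=cams.capture("scene")
crop(s,160,240,140,130,5,"pics/s3.png")
print(read_state()["tool_pos"],read_state()["force"],proj(s,[[594.1,-117.3,55]]))
E
```

```text
[ 594.98750018 -118.55261161   63.80758022] [-0.72925367  0.10360475 -0.56773192] [[225.84178558 289.84698698]]
```

View pics/s3.png

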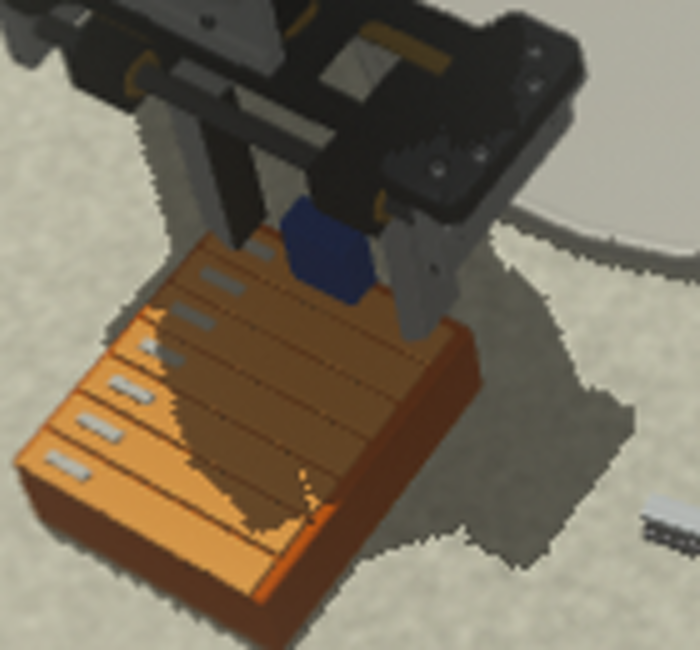

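Request:
play_rows:
  moves: "0 0 0 0 0 0 0.4;0 0 0 0 0 0 0.3;0 0 0 0 0 0 0.2;0 0 0 0 0 0 0.2;0 0 0 0 0 0 0.2;0 0 0 0 0 0 0.2;0 0 0 0 0 0 0.2;0 0 0 0 0 0 0.2"

```text
time: 6.33
tool_pos: [594.5, -118.4, 63.5]
ee_rot: [0.616, 0.788, -0.0, -0.0]
force: [-3.3, -0.2, 3.8]
finger_gap: 25.8
```

Request:
play_rows:
  moves: "0 1 0 -0.0011 0 -0.0019 0.2;0 1 0 -0.0011 0 -0.0019 0.2;0 1 0 -0.0011 0 -0.0019 0.2;0 1 0 -0.0011 0 -0.0019 0.2;0 1 0 -0.0011 0 -0.0019 0.2;0 1 0 -0.0011 0 -0.0019 0.2;0 1 0 -0.0011 0 -0.0019 0.2;0 1 0 -0.0011 0 -0.0019 0.2;0 1 0 -0.0011 0 -0.0019 0.2;0 1 0 -0.0011 0 -0.0019 0.2;0 1 0 -0.0011 0 -0.0019 0.2;0 1 0 -0.0011 0 -0.0019 0.2;0 1 0 -0.0011 0 -0.0019 0.2;0 1 0 -0.0011 0 -0.0019 0.2;0 0 0 0 0 0 0.2;0 0 0 0 0 0 0.2"

```text
time: 7.67
tool_pos: [599.2, -136.6, 88.0]
ee_rot: [0.612, 0.782, 0.075, -0.096]
force: [-0.7, -0.4, -5.0]
finger_gap: 25.7
```

```bash
python3 - <<'E'
from h import *; from plant import *
t=cams.capture("top"); s=cams.capture("scene")
crop(s,140,200,200,180,4,"pics/s4.png");crop(t,340,190,140,100,5,"pics/t4.png")
r=read_state();print(r["tool_pos"],r["force"],r["moment"])
E
```

```text
[ 599.14194454 -135.90413315   88.01009869] [ 0.87868091 -0.52253845 -5.24978774] [-0.38430045  0.03199173 -0.02413013]
```

View pics/s4.png

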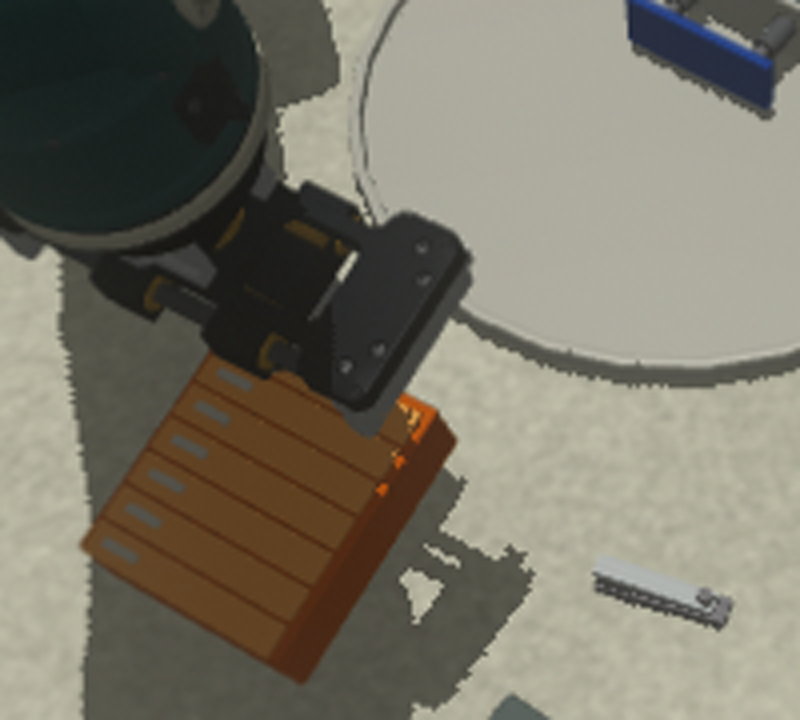

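View pics/t4.png

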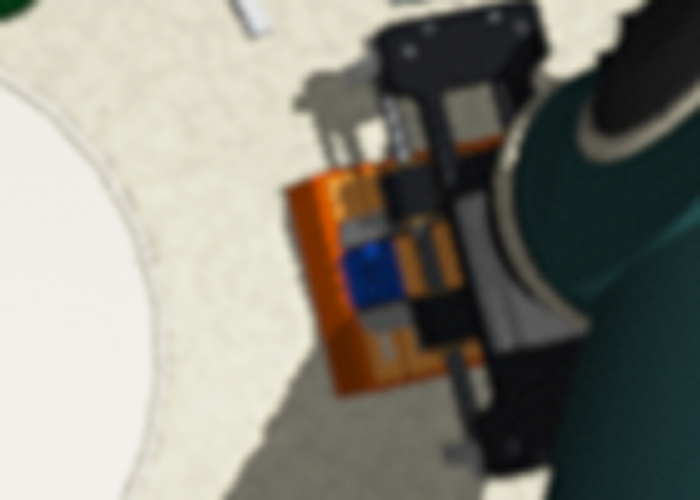

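Request:
play_rows:
  moves: "-0.09 0 0.37 0.0039 0.001 0.001 0.2;-0.09 0 0.37 0.0039 0.001 0.001 0.2;-0.09 0 0.37 0.0039 0.001 0.001 0.2;-0.09 0 0.37 0.0039 0.001 0.001 0.2;-0.09 0 0.37 0.0039 0.001 0.001 0.2;-0.09 0 0.37 0.0039 0.001 0.001 0.2;-0.09 0 0.37 0.0039 0.001 0.001 0.2;-0.09 0 0.37 0.0039 0.001 0.001 0.2;-0.09 0 0.37 0.0039 0.001 0.001 0.2;-0.09 0 0.37 0.0039 0.001 0.001 0.2;0 0 0 0 0 0 0.2;0 0 0 0 0 0 0.2"

```text
time: 8.77
tool_pos: [600.4, -94.5, 87.8]
ee_rot: [0.637, 0.761, 0.078, -0.094]
force: [-0.4, 0.1, -5.6]
finger_gap: 25.8
```

```bash
cat > st.py <<'E'
from h import *; from plant import *
from scipy.spatial.transform import Rotation as Ro
r=read_state(); R=Ro.from_quat(r["ee_rot"]).as_matrix(); p=r["tool_pos"]
c=np.array([566.9,104.4]);th=np.radians(99.95);u=np.array([np.cos(th),np.sin(th)]);v=np.array([-u[1],u[0]])
print("t",r["time"],"TCP tray",((p[:2]-c)@u).round(1),((p[:2]-c)@v).round(1),p[2].round(1),"yaw",(np.degrees(np.arctan2(R[1,0],R[0,0]))-99.95).round(2),"pitch",np.degrees(np.arcsin(R[2,0])).round(2),"F tray",(r["force"][:2]@u).round(2),(r["force"][:2]@v).round(2),r["force"][2].round(2),"gap",r["finger_gap"].round(1), "roll",np.degrees(np.arcsin(R[2,1])).round(2))
E
python3 st.py;python3 - <<'E'
from h import *; from plant import *
t=cams.capture("top"); s=cams.capture("scene")
crop(s,140,170,200,180,4,"pics/s5.png");crop(t,340,190,140,100,5,"pics/t5.png")
E
```

```text
Traceback (most recent call last):
  File "st.py", line 5, in <module>
    print("t",r["time"],"TCP tray",((p[:2]-c)@u).round(1),((p[:2]-c)@v).round(1),p[2].round(1),"yaw",(np.degrees(np.arctan2(R[1,0],R[0,0]))-99.95).round(2),"pitch",np.degrees(np.arcsin(R[2,0])).round(2),"F tray",(r["force"][:2]@u).round(2),(r["force"][:2]@v).round(2),r["force"][2].round(2),"gap",r["finger_gap"].round(1), "roll",np.degrees(np.arcsin(R[2,1])).round(2))
                                                                                                                                                                                                                                                                                                         ^^^^^^^^^^^^^^^^^^^^^
AttributeError: 'float' object has no attribute 'round'
```

View pics/s5.png

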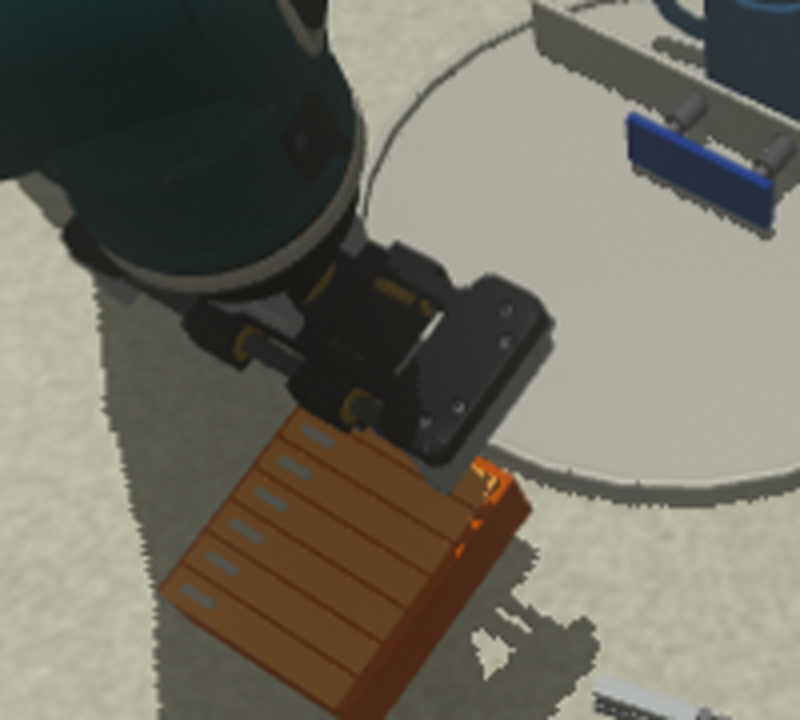

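View pics/t5.png

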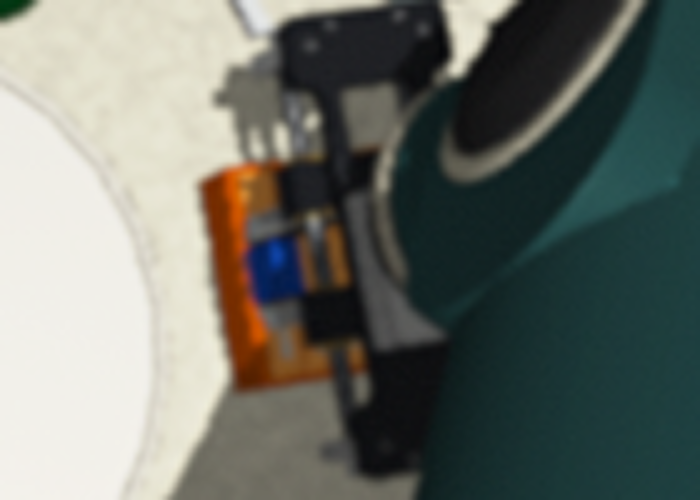

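```bash
sed -i 's/r\["finger_gap"\].round(1)/round(r["finger_gap"],1)/' st.py; python3 st.py
```

```text
t 8.8667 TCP tray -202.2 1.4 87.9 yaw 0.17 pitch 13.98 F tray 0.64 0.56 -5.57 gap 25.9 roll -0.02
```

Request:
play_rows:
  moves: "0 0 0 0.0041 0.0001 0.001 0.2;0 0 0 0.0041 0.0001 0.001 0.2;0 0 0 0.0041 0.0002 0.001 0.2;0 0 0 0.0041 0.0001 0.001 0.2;0 0 0 0.0041 0.0001 0.001 0.2;0 0 0 0.0041 0.0002 0.001 0.2;0 0 0 0.0041 0.0001 0.001 0.2;0 0 0 0.0041 0.0001 0.001 0.2;0 0 0 0.0041 0.0002 0.001 0.2;0 0 0 0.0041 0.0001 0.001 0.2;0 0 0 0 0 0 0.2;0 0 0 0 0 0 0.2;0 0 0 0 0 0 0.2"

```text
time: 9.95
tool_pos: [594.3, -53.2, 88.0]
ee_rot: [0.637, 0.761, 0.078, -0.093]
force: [-0.3, 0.1, -6.2]
finger_gap: 25.6
```

```bash
python3 st.py;python3 - <<'E'
from h import *; from plant import *
t=cams.capture("top"); s=cams.capture("scene")
crop(s,140,170,200,180,4,"pics/s6.png");crop(t,320,190,140,100,5,"pics/t6.png")
E
```

```text
t 9.95 TCP tray -159.9 0.3 88.0 yaw 0.17 pitch 13.98 F tray 0.13 0.33 -6.21 gap 25.6 roll -0.02
```

View pics/s6.png

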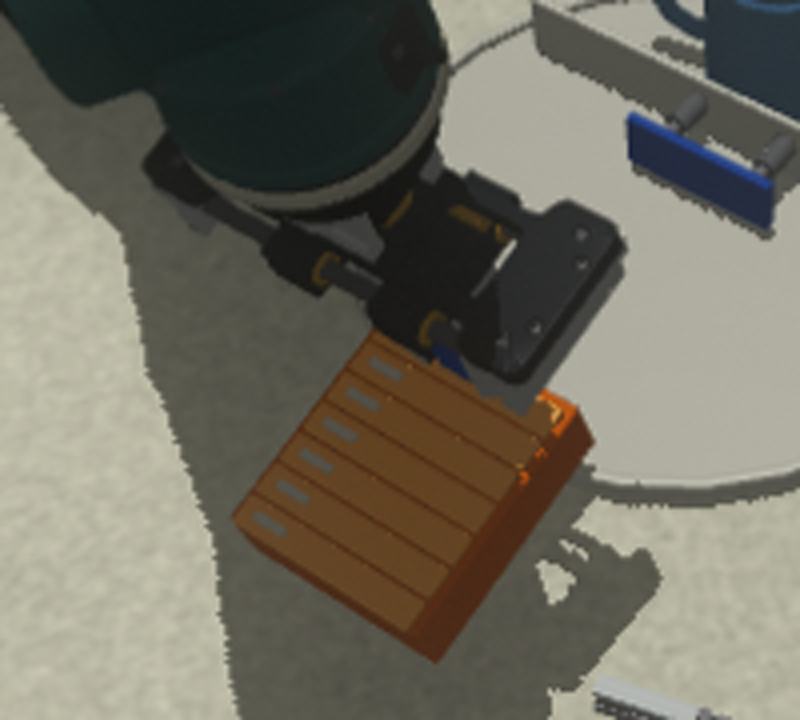

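View pics/t6.png

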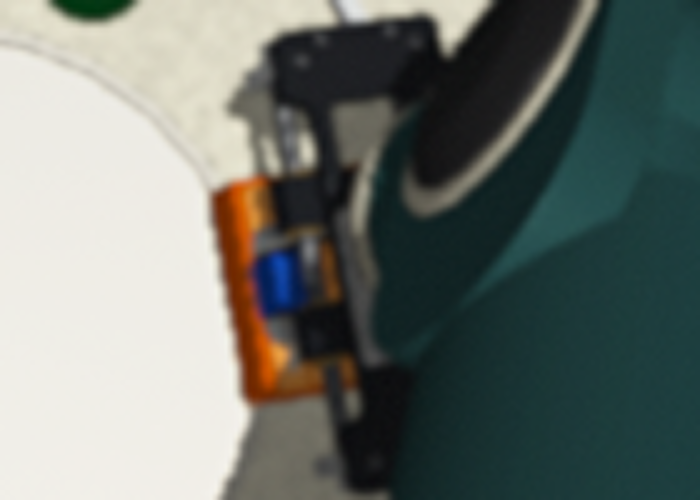

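Request:
play_rows:
  moves: "0 -0.7 0 0.0008 0 0.0014 0.2;0 -0.7 0 0.0008 0 0.0014 0.2;0 -0.7 0 0.0008 0 0.0014 0.2;0 -0.7 0 0.0008 0 0.0014 0.2;0 -0.7 0 0.0008 0 0.0014 0.2;0 -0.7 0 0.0008 0 0.0014 0.2;0 0 0 0 0 0 0.2;0 0 0 0 0 0 0.2;0 0 0 0 0 0 0.2"

```text
time: 10.8
tool_pos: [593.2, -46.7, 80.9]
ee_rot: [0.64, 0.764, 0.055, -0.066]
force: [0.5, -0.8, -5.7]
finger_gap: 25.8
```

```bash
python3 st.py
```

```text
t 10.8 TCP tray -153.3 0.2 80.9 yaw 0.18 pitch 9.8 F tray -0.91 -0.33 -5.66 gap 25.8 roll -0.02
```

Request:
play_rows:
  moves: "0 -0.3 0 0.0003 0 0.0006 0.2;0 -0.3 0 0.0003 0 0.0006 0.2;0 -0.2 0 0.0002 0 0.0005 0.2;0 0 0 0 0 0 0.2;0 0 0 0 0 0 0.2"

```text
time: 11.22
tool_pos: [593.0, -45.5, 79.4]
ee_rot: [0.64, 0.764, 0.05, -0.06]
force: [0.0, -1.1, -5.2]
finger_gap: 25.8
```

```bash
python3 st.py
```

```text
t 11.2167 TCP tray -152.2 0.2 79.4 yaw 0.18 pitch 8.99 F tray -1.13 0.2 -5.2 gap 25.8 roll -0.02
```

Request:
play_rows:
  moves: "0 0 0 0 0 0.0005 0.2;0 0 0 0 0 0.0005 0.2;0 0 0 0 0 0.0005 0.2;0 0 0 0 0 0 0.2;0 0 0 0 0 0 0.2"

```text
time: 11.63
tool_pos: [593.4, -45.3, 79.1]
ee_rot: [0.64, 0.764, 0.051, -0.06]
force: [-5.3, 0.8, 14.8]
finger_gap: 25.5
```

```bash
python3 st.py;python3 - <<'E'
from h import *; from plant import *
t=cams.capture("top"); s=cams.capture("scene")
crop(s,180,210,140,130,5,"pics/s7.png")
E
```

```text
t 11.6333 TCP tray -152.1 -0.2 79.1 yaw 0.19 pitch 9.02 F tray 1.7 5.12 14.84 gap 25.5 roll 0.05
```

View pics/s7.png

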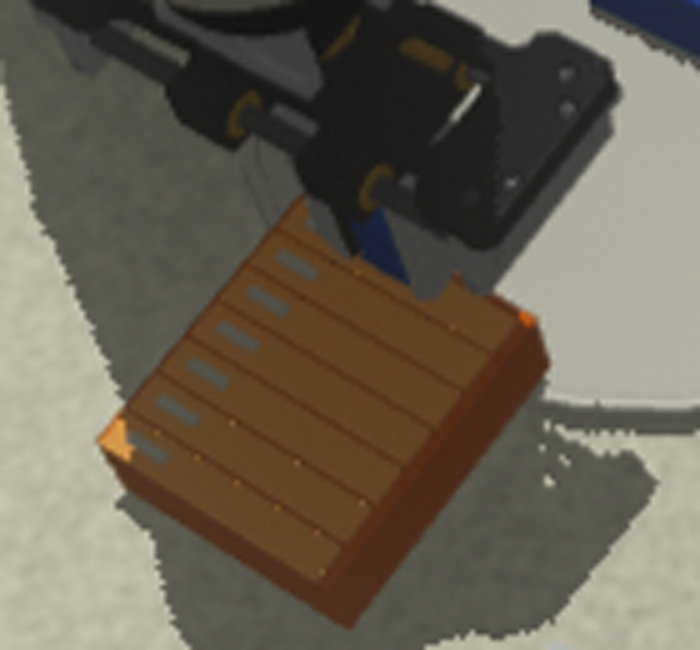

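Request:
play_rows:
  moves: "0 0 0 0 0 -0.0005 0.2;0 0 0 0 0 -0.0003 0.25;0 0 0 0 0 0 0.4;0 0 0 0 0 0 0.6;0 0 0 0 0 0 0.6;0 0 0 0 0 0 0.6;0 0 0 0 0 0 0.6;0 0 0 0 0 0 0.6;0 0 0 0 0 0 0.6"

```text
time: 12.48
tool_pos: [592.9, -45.4, 78.6]
ee_rot: [0.64, 0.764, 0.05, -0.06]
force: [0.4, 0.0, 0.6]
finger_gap: 56.4
```

```bash
python3 st.py;python3 - <<'E'
from h import *; from plant import *
t=cams.capture("top"); s=cams.capture("scene")
crop(s,180,210,140,130,5,"pics/s8.png");crop(t,320,190,140,100,5,"pics/t8.png")
E
```

```text
t 12.4833 TCP tray -152.1 0.3 78.6 yaw 0.18 pitch 8.99 F tray -0.03 -0.38 0.56 gap 56.4 roll -0.03
```

View pics/s8.png

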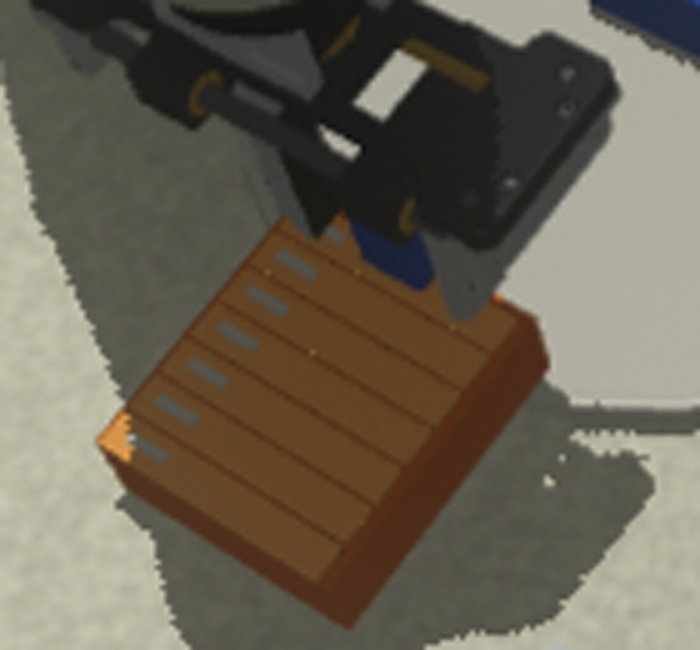

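View pics/t8.png

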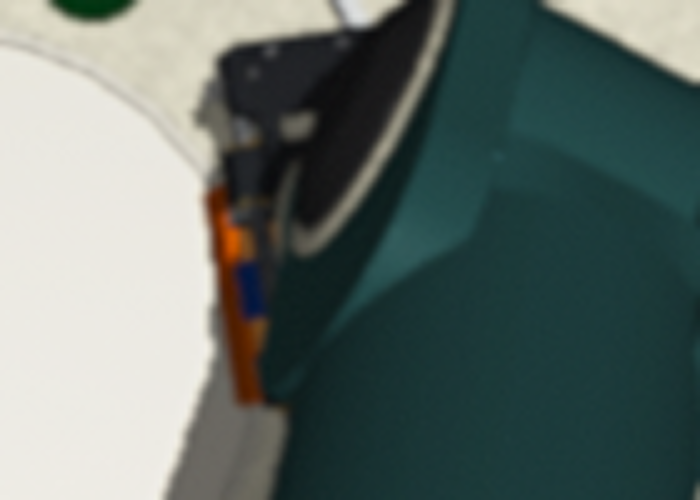

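Request:
play_rows:
  moves: "0 0 0 0 0 -0.004 0.6;0 0 0 0 0 -0.008 0.6;0 0 0 0 0 -0.01 0.6;0 0 0 0 0 -0.01 0.6;0 0 0 0 0 -0.01 0.6;0 0 0 0 0 -0.01 0.6;0 0 0 0 0 -0.01 0.6;0 -1.5 0 0 0 -0.008 0.6;0 -1.5 0 -0.01 0 0 0.6;0 -1.5 0 -0.02 0 0 0.6;0 -1.5 0 -0.02 0 0 0.6;0 -1.5 0 -0.02 0 0 0.6;0 -1.5 0 -0.02 0 0 0.6;0 0 0 -0.015 0 0 0.6;0 0 0 -0.01 0 0 0.6;0 0 0 0 0 0 0.6;0 0 0 0 0 0 0.6"

```text
time: 14.0
tool_pos: [614.9, -170.0, 140.9]
ee_rot: [0.642, 0.766, -0.0, -0.0]
force: [0.5, 0.1, 0.1]
finger_gap: 56.2
```

```bash
python3 st.py;python3 - <<'E'
from h import *; from plant import *
t=cams.capture("top"); s=cams.capture("scene")
crop(s,160,170,180,170,4,"pics/s9.png");crop(t,300,190,180,100,4,"pics/t9.png")
E
```

```text
t 14.0 TCP tray -278.5 0.1 140.9 yaw 0.11 pitch -0.02 F tray 0.05 -0.51 0.14 gap 56.2 roll -0.05
```

View pics/s9.png

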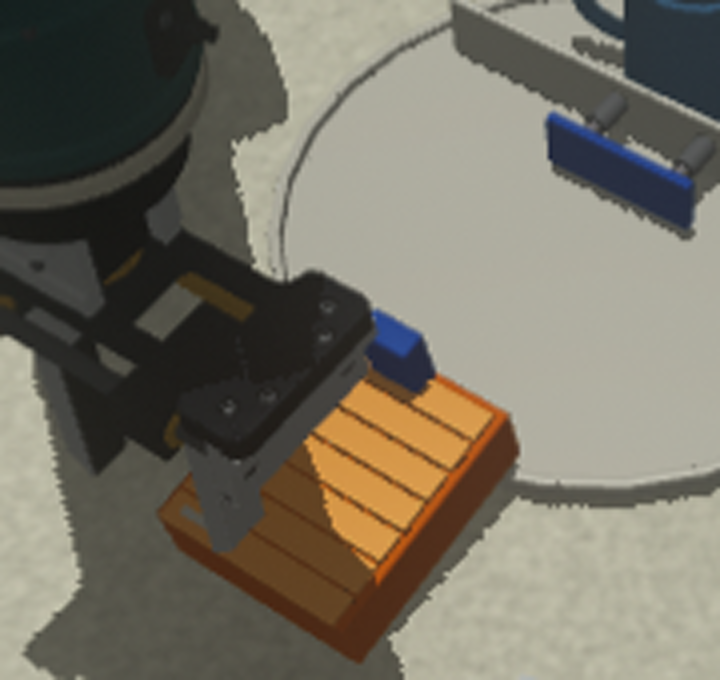

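View pics/t9.png

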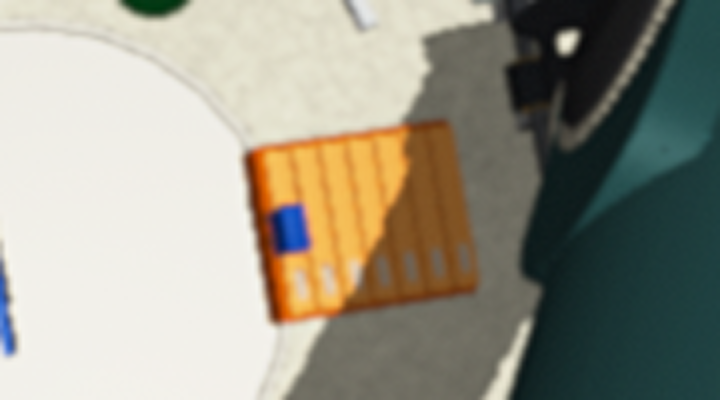

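```bash
cat > fit.py <<'E'
from h import *; from plant import cams
from scipy.optimize import least_squares
from scipy.spatial.transform import Rotation as Ro
C=np.array([566.9,104.4]);TH=99.95
def up(p,f,x0,y0): return (np.array(p,float)+.5)/f-.5+[x0,y0]
loc=np.array([(57.5,50,36),(57.5,-50,36),(-57.5,-50,36),(-57.5,50,36)])+[57.5,0,0]
def fit(t,T,s=None,S=None,pitch=None,z0=0,si=(0,1,2,3)):
    def pose(q):
        R=Ro.from_euler('ZY',[TH+q[2],-(q[3] if pitch is None else pitch)],degrees=True)
        th=np.radians(TH);u=np.array([np.cos(th),np.sin(th)]);v=np.array([-u[1],u[0]])
        o=np.r_[C+q[0]*u+q[1]*v,z0]
        return R.apply(loc)+o
    def f(q):
        P=pose(q);r=(proj(t,P)-T).ravel()
        if s is not None: r=np.r_[r,(proj(s,P[list(si)])-S).ravel()]
        return r
    o=least_squares(f,[-240,0,0,5]); print("trail x,y,yaw,pitch",o.x.round(2),"rms",np.sqrt((o.fun**2).mean()).round(2)); return o.x
E
python3 - <<'E'
from fit import *
t=cams.capture("top"); s=cams.capture("scene")
T=up([(274,323),(248,152),(445,122),(478,290)],4,300,190)
fit(t,T,pitch=9);fit(t,T)
S=up([(510,418),(352,627),(160,515)],4,160,170)
fit(t,T,s,S,si=(1,2,3))
E
```

```text
trail x,y,yaw,pitch [-244.44   -2.06   -0.36    5.  ] rms 0.76
trail x,y,yaw,pitch [-257.3    -2.3    -0.79   -9.31] rms 0.46
trail x,y,yaw,pitch [-247.22   -2.07    0.35    5.9 ] rms 0.79
```

Request:
play_rows:
  moves: "0 0 0 -0.004 0.001 0.01 0.6;0 0 0 -0.004 0.001 0.015 0.6;0 0 0 0 0 0.015 0.6;0 0 0 0 0 0.015 0.6;0 0 0 0 0 0.015 0.6;0 0 0 0 0 0.015 0.6;0 0 0 0 0 0.01 0.6;0 0 0 0 0 0.006 0.6;0 0 0 0 0 0.002 0.6;0 0 0 0 0 0 0.6;0 0 0 0 0 0 0.6"

```text
time: 15.12
tool_pos: [618.8, -176.8, 38.8]
ee_rot: [0.642, 0.767, -0.0, 0.0]
force: [-0.1, -0.5, 0.6]
finger_gap: 56.2
```

```bash
python3 st.py;python3 - <<'E'
from h import *; from plant import *
t=cams.capture("top"); s=cams.capture("scene")
crop(s,160,190,180,170,4,"pics/s10.png")
E
```

```text
t 15.1167 TCP tray -285.9 -2.5 38.8 yaw 0.18 pitch -0.03 F tray -0.49 0.2 0.56 gap 56.2 roll 0.02
```

View pics/s10.png

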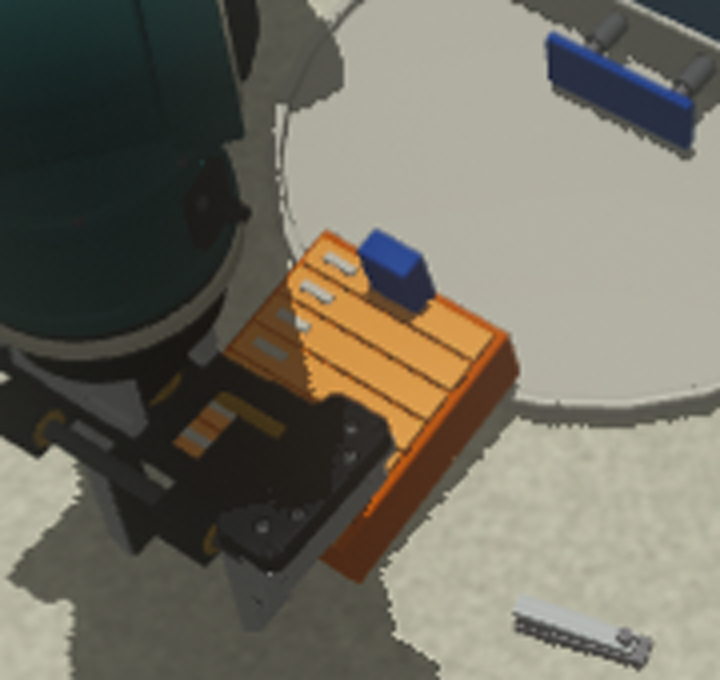

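Request:
play_rows:
  moves: "0 0 0 0.002 0 0 0.6;0 0 0 0.002 0 0 0.6;0 0 0 0.002 0 0 0.6;0 0 0 0.002 0 0 0.6;0 0 0 0.002 0 0 0.6;0 0 0 0.002 0 0 0.6;0 0 0 0.002 0 0 0.6;0 0 0 0.002 0 0 0.6;0 0 0 0.002 0 0 0.6"

```text
time: 15.97
tool_pos: [615.2, -158.7, 38.2]
ee_rot: [0.642, 0.767, -0.0, -0.0]
force: [-0.0, -0.2, 1.0]
finger_gap: 56.4
```

Request:
play_rows:
  moves: "0 0 0 0.002 0 0 0.6;0 0 0 0.002 0 0 0.6;0 0 0 0.002 0 0 0.6;0 0 0 0.002 0 0 0.6"

```text
time: 16.3
tool_pos: [614.1, -151.3, 38.4]
ee_rot: [0.642, 0.767, -0.0, 0.0]
force: [2.4, -3.2, -0.8]
finger_gap: 56.4
```

Request:
play_rows:
  moves: "0 0 0 0.002 0 0 0.6;0 0 0 0.002 0 0 0.6;0 0 0 0.002 0 0 0.6;0 0 0 0.002 0 0 0.6"

```text
time: 16.63
tool_pos: [612.3, -143.3, 38.3]
ee_rot: [0.642, 0.767, -0.0, 0.0]
force: [0.5, -5.3, -1.1]
finger_gap: 56.6
```

```bash
python3 st.py;python3 - <<'E'
from h import *; from plant import *
t=cams.capture("top"); s=cams.capture("scene")
crop(s,160,190,180,170,4,"pics/s11.png");crop(t,300,190,180,100,4,"pics/t11.png")
E
```

```text
t 16.6333 TCP tray -251.8 -2.0 38.3 yaw 0.17 pitch -0.03 F tray -5.26 0.4 -1.07 gap 56.6 roll -0.03
```

View pics/s11.png

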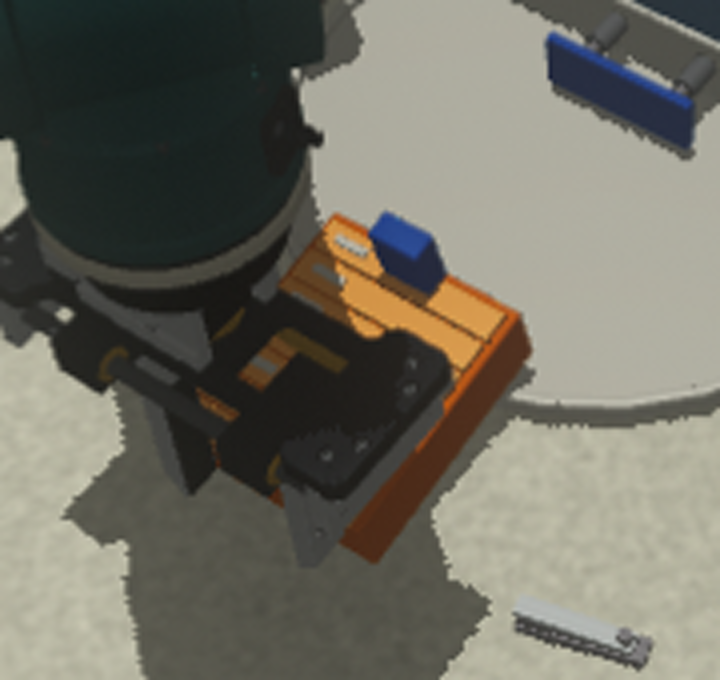

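Request:
play_rows:
  moves: "0 0 0 0.002 0 0 0.6;0 0 0 0.002 0 0 0.6;0 0 0 0.002 0 0 0.6;0 0 0 0.002 0 0 0.6;0 0 0 0.002 0 0 0.6"

```text
time: 17.15
tool_pos: [610.7, -133.6, 38.3]
ee_rot: [0.642, 0.767, -0.0, 0.0]
force: [1.4, -6.2, 0.0]
finger_gap: 56.4
```

Request:
play_rows:
  moves: "0 0 0 0.002 0 0 0.6;0 0 0 0.002 0 0 0.6;0 0 0 0.002 0 0 0.6;0 0 0 0.002 0 0 0.6;0 0 0 0.002 0 0 0.6"

```text
time: 17.57
tool_pos: [609.1, -124.2, 38.5]
ee_rot: [0.642, 0.767, -0.0, 0.0]
force: [1.4, -8.5, 1.8]
finger_gap: 56.8
```

```bash
python3 st.py;python3 - <<'E'
from h import *; from plant import *
t=cams.capture("top"); s=cams.capture("scene")
crop(s,160,190,180,170,4,"pics/s12.png");crop(t,280,190,180,100,4,"pics/t12.png")
E
```

```text
t 17.5667 TCP tray -232.4 -2.1 38.5 yaw 0.16 pitch -0.07 F tray -8.6 0.12 1.76 gap 56.8 roll 0.01
```

View pics/s12.png

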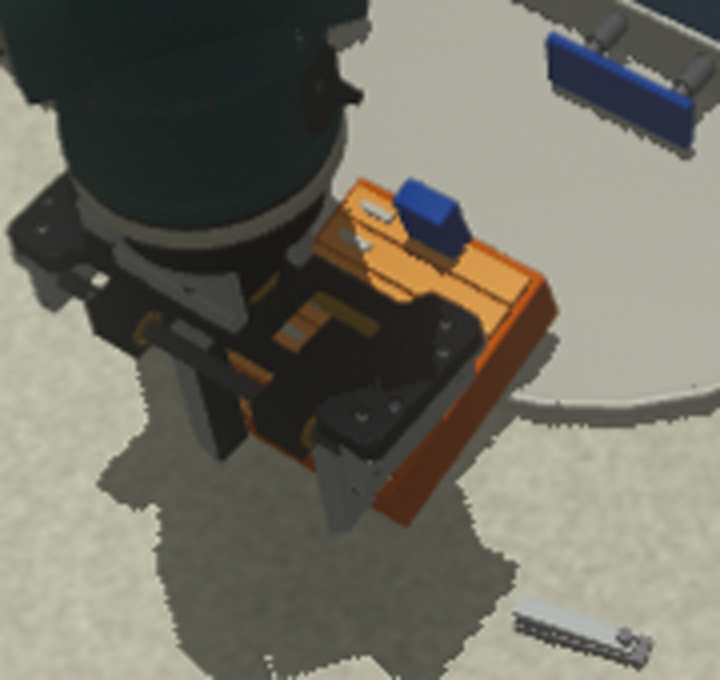

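View pics/t12.png

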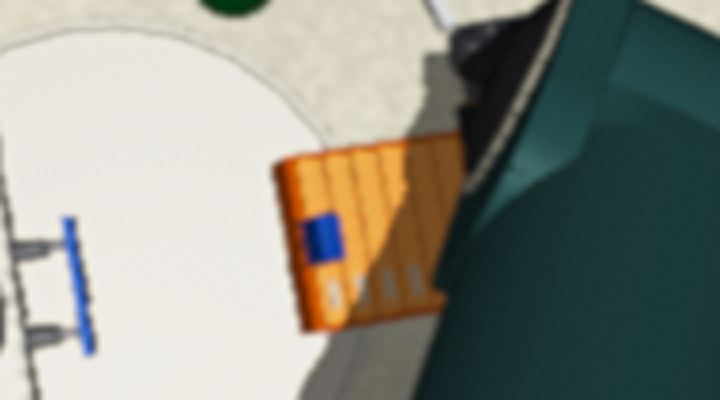

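Request:
play_rows:
  moves: "0 0 0 0.0015 0 -0.0006 0.6;0 0 0 0.0015 0 -0.0006 0.6;0 0 0 0.0015 0 -0.0006 0.6;0 0 0 0.0015 0 -0.0006 0.6"

```text
time: 18.0
tool_pos: [608.1, -118.5, 41.1]
ee_rot: [0.642, 0.767, -0.0, 0.001]
force: [2.0, -7.7, 2.5]
finger_gap: 56.4
```

```bash
python3 st.py
```

```text
t 18.0 TCP tray -226.7 -2.1 41.1 yaw 0.14 pitch -0.08 F tray -7.91 -0.64 2.47 gap 56.4 roll 0.02
```

Request:
play_rows:
  moves: "0 0 0 0.0015 0 -0.0006 0.6;0 0 0 0.0015 0 -0.0006 0.6;0 0 0 0.0015 0 -0.0006 0.6;0 0 0 0.0015 0 -0.0006 0.6"

```text
time: 18.33
tool_pos: [607.2, -112.9, 43.7]
ee_rot: [0.642, 0.767, -0.0, 0.001]
force: [1.1, -9.4, 3.8]
finger_gap: 56.4
```

```bash
python3 st.py;python3 - <<'E'
from h import *; from plant import *
t=cams.capture("top"); s=cams.capture("scene")
crop(s,160,160,180,170,4,"pics/s13.png")
E
```

```text
t 18.3333 TCP tray -221.0 -2.2 43.7 yaw 0.14 pitch -0.1 F tray -9.49 0.52 3.77 gap 56.4 roll 0.04
```

View pics/s13.png

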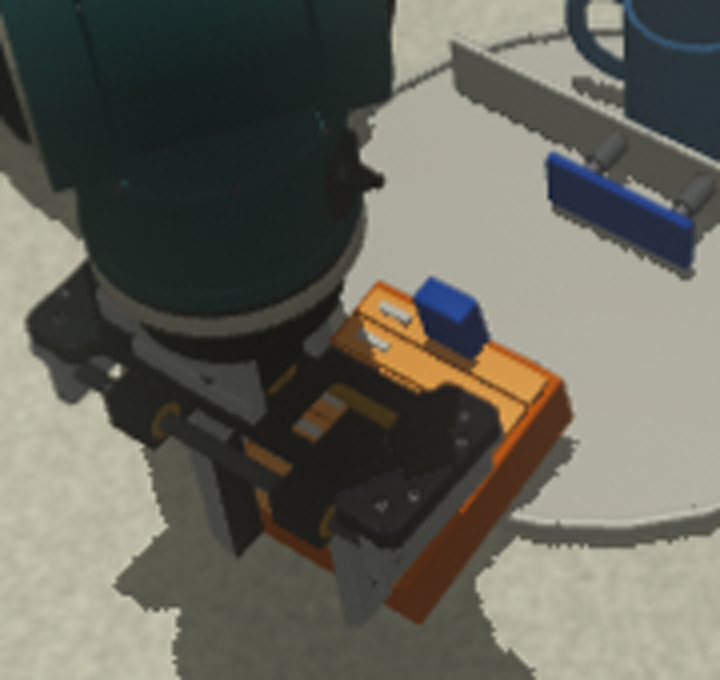

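Request:
play_rows:
  moves: "0 0 0 0 0 -0.001 0.6;0 0 0 0 0 -0.001 0.6;0 0 0 0 0 -0.001 0.6;0 0 0 0 0 -0.001 0.6;0 0 0 -0.001 0 0 0.6;0 0 0 -0.001 0 0 0.6;0 0 0 -0.001 0 0 0.6;0 0 0 0 0 0 0.6"

```text
time: 19.1
tool_pos: [607.2, -114.6, 46.8]
ee_rot: [0.642, 0.767, -0.0, -0.0]
force: [0.5, -0.0, 0.1]
finger_gap: 56.4
```

```bash
python3 st.py;python3 - <<'E'
from h import *; from plant import *
t=cams.capture("top"); s=cams.capture("scene")
crop(s,180,180,140,130,5,"pics/s14.png")
E
```

```text
t 19.1 TCP tray -222.7 -1.8 46.8 yaw 0.19 pitch 0.01 F tray -0.09 -0.45 0.11 gap 56.4 roll -0.05
```

View pics/s14.png

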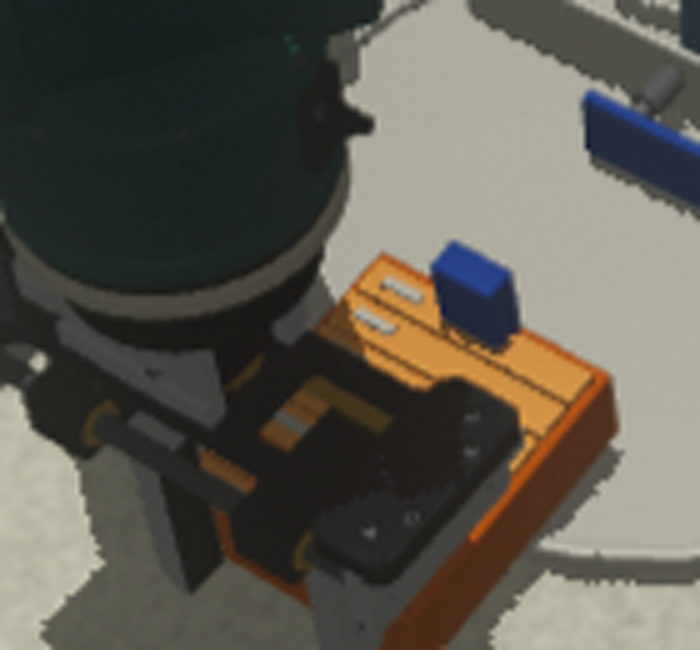

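Request:
play_rows:
  moves: "0 0 0 0.002 0 0 0.6;0 0 0 0.002 0 0 0.6;0 0 0 0.0015 0 0 0.6;0 0 0 0.0015 0 0 0.6"

```text
time: 19.53
tool_pos: [606.3, -108.5, 47.4]
ee_rot: [0.642, 0.767, -0.0, 0.001]
force: [0.2, -6.9, 5.1]
finger_gap: 56.1
```

```bash
python3 st.py
```

```text
t 19.5333 TCP tray -216.5 -2.0 47.4 yaw 0.17 pitch -0.09 F tray -6.82 0.99 5.15 gap 56.1 roll 0.01
```

Request:
play_rows:
  moves: "0 0 0 0.0015 0 0 0.6;0 0 0 0.0015 0 0 0.6;0 0 0 0.0015 0 0 0.6;0 0 0 0.0015 0 0 0.6"

```text
time: 19.87
tool_pos: [605.6, -103.3, 47.8]
ee_rot: [0.642, 0.766, -0.0, 0.001]
force: [1.7, -8.6, 6.4]
finger_gap: 56.4
```

```bash
python3 st.py;python3 - <<'E'
from h import *; from plant import *
t=cams.capture("top"); s=cams.capture("scene")
crop(s,200,160,140,130,5,"pics/s15.png")
E
```

```text
t 19.8667 TCP tray -211.2 -2.3 47.8 yaw 0.13 pitch -0.13 F tray -8.77 -0.14 6.43 gap 56.4 roll 0.06
```

View pics/s15.png

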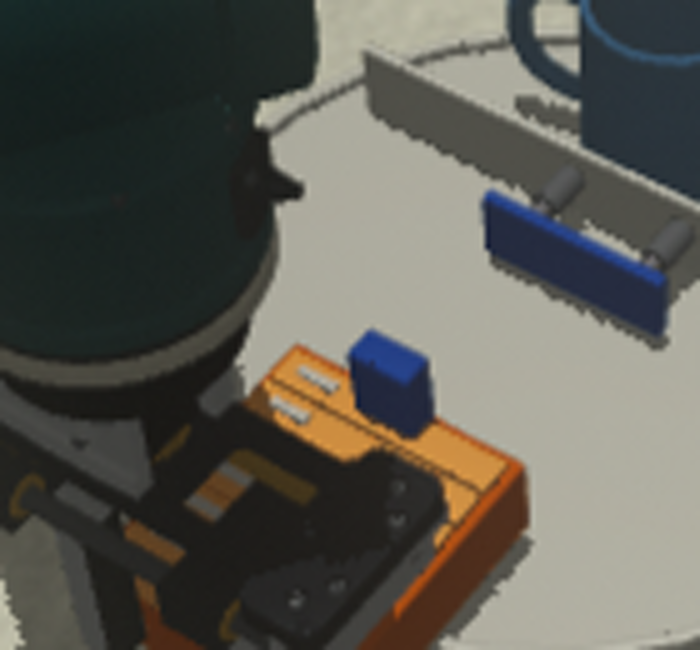

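Request:
play_rows:
  moves: "0 0 0 -0.001 0 -0.001 0.6;0 0 0 -0.001 0 -0.001 0.6;0 0 0 -0.001 0 -0.001 0.6;0 0 0 -0.001 0 0 0.6;0 0 0 -0.001 0 0 0.6;0 0 0 0 0 0 0.6;0 0 0 0 0 0 0.6"

```text
time: 20.55
tool_pos: [605.9, -106.7, 49.9]
ee_rot: [0.642, 0.767, -0.0, -0.0]
force: [-0.1, 0.2, 0.1]
finger_gap: 56.5
```

```bash
python3 st.py;python3 - <<'E'
from h import *; from plant import *
t=cams.capture("top"); s=cams.capture("scene")
crop(s,200,160,140,130,5,"pics/s16.png");crop(t,260,190,180,100,4,"pics/t16.png")
E
```

```text
t 20.55 TCP tray -214.7 -1.9 49.9 yaw 0.18 pitch 0.0 F tray 0.18 0.03 0.1 gap 56.5 roll -0.03
```

View pics/s16.png

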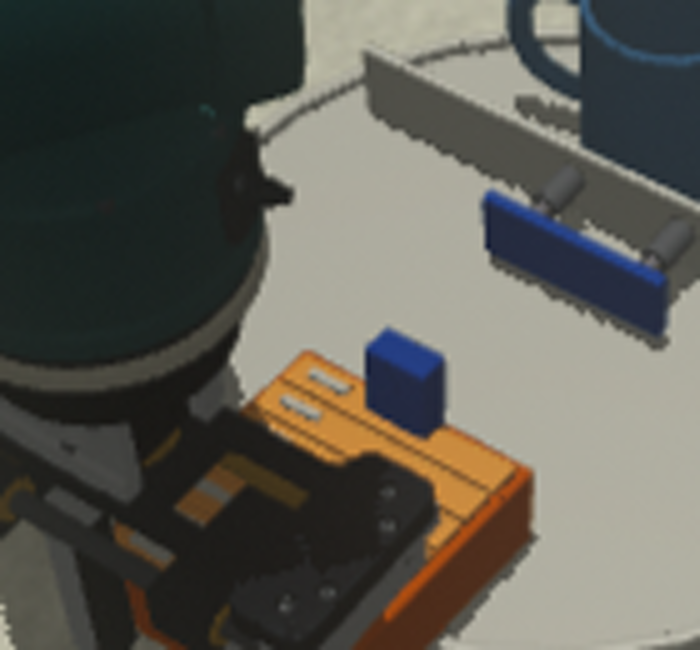

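View pics/t16.png

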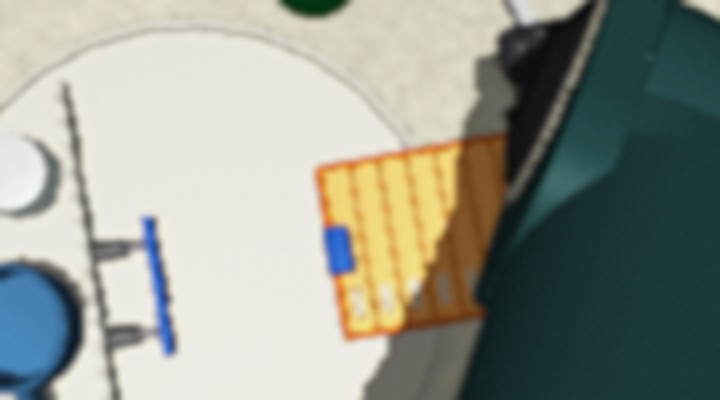

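Request:
play_rows:
  moves: "0 0 0 0.002 0 0 0.6;0 0 0 0.002 0 0 0.6;0 0 0 0.002 0 0 0.6;0 0 0 0.002 0 0 0.6;0 0 0 0.002 0 0 0.6;0 0 0 0.002 0 0 0.6;0 0 0 0.002 0 0 0.6;0 0 0 0.002 0 0 0.6"

```text
time: 21.32
tool_pos: [603.0, -90.9, 50.0]
ee_rot: [0.642, 0.767, -0.0, -0.0]
force: [-0.1, -2.6, -1.6]
finger_gap: 56.2
```

```bash
python3 st.py
```

```text
t 21.3167 TCP tray -198.6 -1.8 50.0 yaw 0.18 pitch -0.01 F tray -2.51 0.49 -1.64 gap 56.2 roll -0.03
```

Request:
play_rows:
  moves: "0 0 0 0.002 0 0 0.6;0 0 0 0.002 0 0 0.6;0 0 0 0.002 0 0 0.6;0 0 0 0.002 0 0 0.6;0 0 0 0.002 0 0 0.6;0 0 0 0.002 0 0 0.6;0 0 0 0.002 0 0 0.6;0 0 0 0.002 0 0 0.6"

```text
time: 21.98
tool_pos: [600.2, -75.1, 50.0]
ee_rot: [0.642, 0.767, -0.0, -0.0]
force: [0.2, -2.6, -2.0]
finger_gap: 56.5
```

```bash
python3 st.py;python3 - <<'E'
from h import *; from plant import *
t=cams.capture("top"); s=cams.capture("scene")
crop(s,200,160,140,130,5,"pics/s17.png");crop(t,260,190,180,100,4,"pics/t17.png")
E
```

```text
t 21.9833 TCP tray -182.5 -1.8 50.0 yaw 0.18 pitch -0.01 F tray -2.58 0.29 -2.01 gap 56.5 roll -0.03
```

View pics/s17.png

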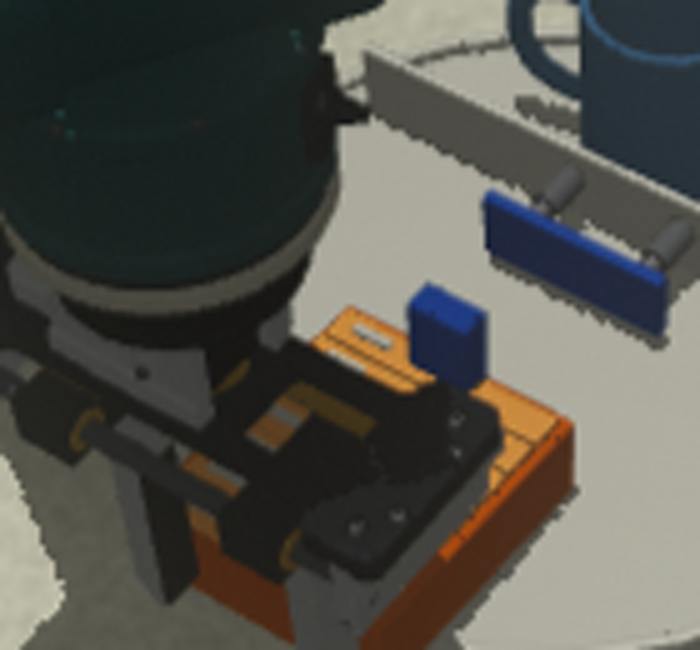

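View pics/t17.png

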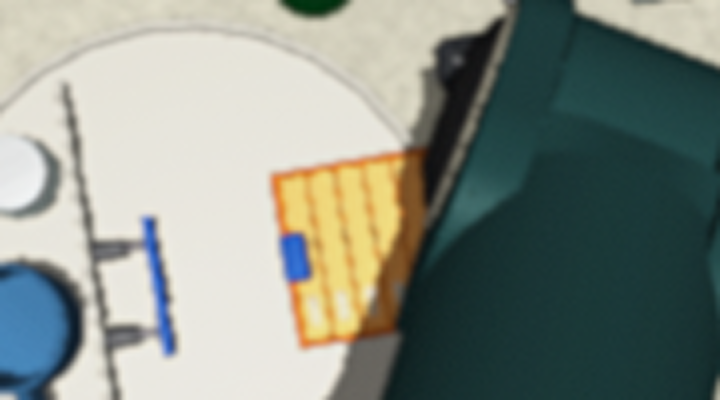

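Request:
play_rows:
  moves: "0 0 0 0.002 0 0 0.6;0 0 0 0.002 0 0 0.6;0 0 0 0.002 0 0 0.6;0 0 0 0.002 0 0 0.6;0 0 0 0.002 0 0 0.6;0 0 0 0.002 0 0 0.6;0 0 0 0.002 0 0 0.6;0 0 0 0.002 0 0 0.6;0 0 0 0.002 0 0 0.6;0 0 0 0.002 0 0 0.6"

```text
time: 22.92
tool_pos: [596.8, -55.4, 50.0]
ee_rot: [0.642, 0.767, -0.0, -0.0]
force: [0.2, -2.3, -1.8]
finger_gap: 56.4
```

```bash
python3 st.py
```

```text
t 22.9167 TCP tray -162.5 -1.8 50.0 yaw 0.18 pitch -0.01 F tray -2.3 0.22 -1.78 gap 56.4 roll -0.02
```

Request:
play_rows:
  moves: "0 0 0 0.002 0 0 0.6;0 0 0 0.002 0 0 0.6;0 0 0 0.002 0 0 0.6;0 0 0 0.002 0 0 0.6;0 0 0 0.002 0 0 0.6;0 0 0 0.002 0 0 0.6"

```text
time: 23.42
tool_pos: [594.6, -43.6, 50.0]
ee_rot: [0.642, 0.767, -0.0, -0.0]
force: [0.8, -3.0, -2.1]
finger_gap: 56.3
```

```bash
python3 st.py;python3 - <<'E'
from h import *; from plant import *
t=cams.capture("top"); s=cams.capture("scene")
crop(s,200,140,140,130,5,"pics/s18.png");crop(t,240,190,180,100,4,"pics/t18.png")
E
```

```text
t 23.4167 TCP tray -150.5 -1.7 50.0 yaw 0.18 pitch -0.01 F tray -3.04 -0.23 -2.07 gap 56.3 roll -0.03
```

View pics/s18.png

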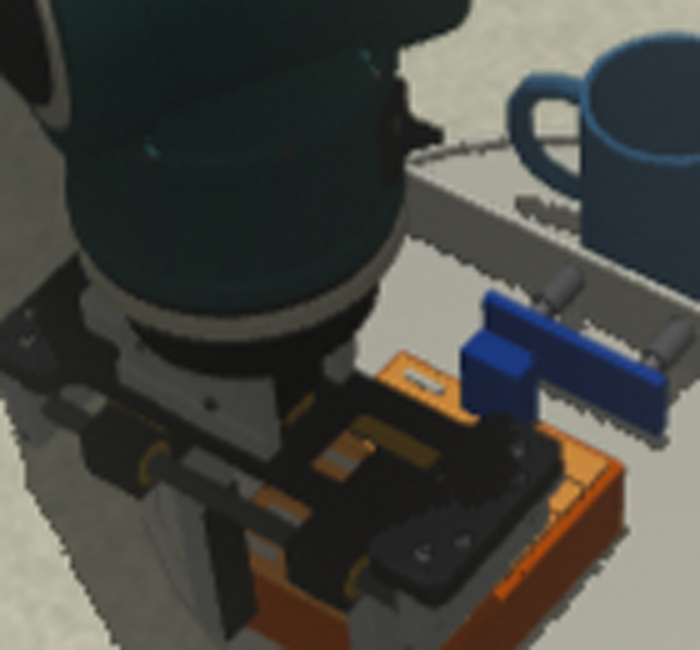

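View pics/t18.png

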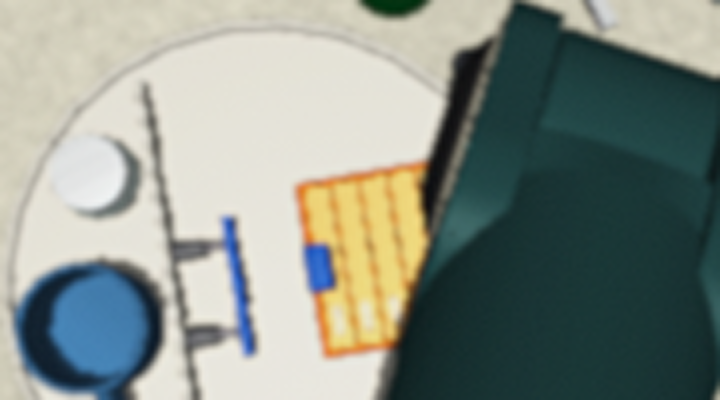

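Request:
play_rows:
  moves: "0 0 0 0.002 0 0 0.6;0 0 0 0.002 0 0 0.6;0 0 0 0.002 0 0 0.6;0 0 0 0.002 0 0 0.6;0 0 0 0.002 0 0 0.6"

```text
time: 23.93
tool_pos: [592.9, -33.9, 50.1]
ee_rot: [0.642, 0.767, -0.0, 0.0]
force: [0.4, -3.8, -0.2]
finger_gap: 56.3
```

```bash
python3 st.py;python3 - <<'E'
from h import *; from plant import *
t=cams.capture("top"); s=cams.capture("scene")
crop(s,200,140,140,130,5,"pics/s19.png");crop(t,240,190,180,100,4,"pics/t19.png")
E
```

```text
t 23.9333 TCP tray -140.7 -1.8 50.1 yaw 0.18 pitch -0.02 F tray -3.78 0.22 -0.25 gap 56.3 roll -0.01
```

View pics/s19.png

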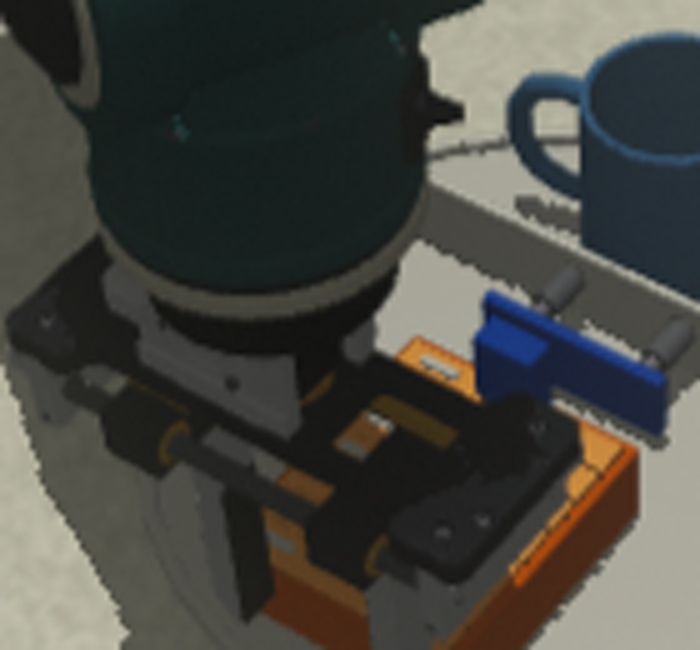

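View pics/t19.png

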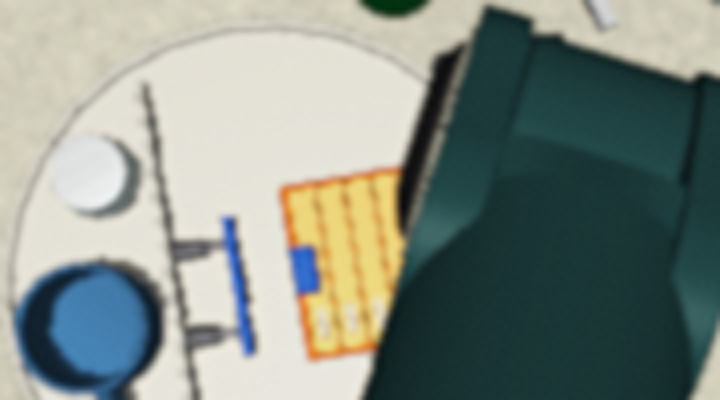

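Request:
play_rows:
  moves: "0 0 0 -0.002 0 0 0.6;0 0 0 -0.002 0 0 0.6;0 0 0 0 0 0.003 0.6;0 0 0 0 0 0.003 0.6;0 0 0 0 0 0 0.6;0 0 0 0.002 0 0 0.6;0 0 0 0.002 0 0 0.6;0 0 0 0.002 0 0 0.6;0 0 0 0.002 0 0 0.6;0 0 0 0.001 0 0 0.6;0 0 0 0.001 0 0 0.6"

```text
time: 24.95
tool_pos: [591.8, -27.9, 44.0]
ee_rot: [0.642, 0.767, -0.0, -0.0]
force: [0.7, -1.9, -2.0]
finger_gap: 56.4
```

```bash
python3 st.py
```

```text
t 24.95 TCP tray -134.6 -1.6 44.0 yaw 0.19 pitch -0.02 F tray -1.99 -0.35 -1.96 gap 56.4 roll -0.02
```

Request:
play_rows:
  moves: "0 0 0 0.001 0 0 0.6;0 0 0 0.001 0 0 0.6;0 0 0 0.001 0 0 0.6;0 0 0 0.001 0 0 0.6"

```text
time: 25.28
tool_pos: [591.1, -24.0, 44.0]
ee_rot: [0.642, 0.767, -0.0, -0.0]
force: [0.2, -2.4, -1.3]
finger_gap: 56.7
```

Request:
play_rows:
  moves: "0 0 0 0.001 0 0 0.6;0 0 0 0.001 0 0 0.6;0 0 0 0.001 0 0 0.6;0 0 0 0.001 0 0 0.6"

```text
time: 25.62
tool_pos: [590.4, -20.0, 44.0]
ee_rot: [0.642, 0.767, -0.0, -0.0]
force: [0.9, -2.4, -1.1]
finger_gap: 56.3
```

```bash
python3 st.py;python3 - <<'E'
from h import *; from plant import *
t=cams.capture("top"); s=cams.capture("scene")
crop(s,220,140,140,130,5,"pics/s20.png");crop(t,240,190,180,100,4,"pics/t20.png")
E
```

```text
t 25.6167 TCP tray -126.6 -1.7 44.0 yaw 0.19 pitch -0.01 F tray -2.56 -0.47 -1.11 gap 56.3 roll -0.02
```

View pics/s20.png

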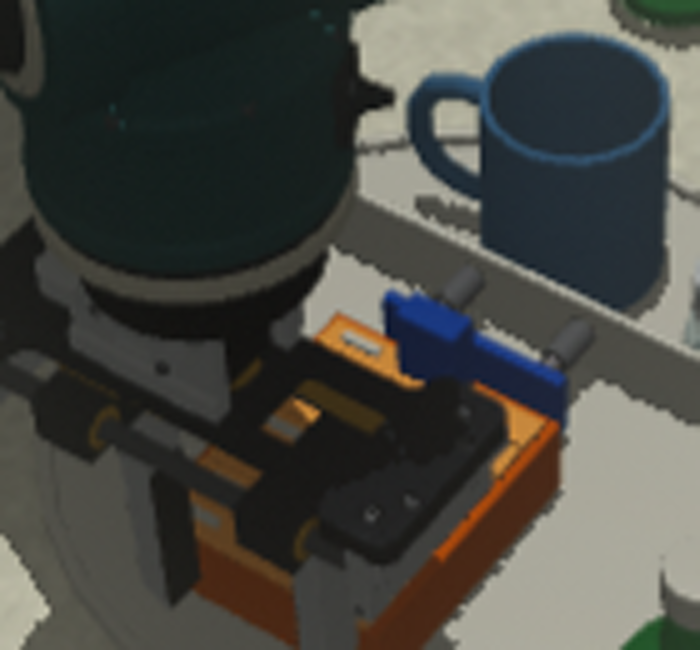

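View pics/t20.png

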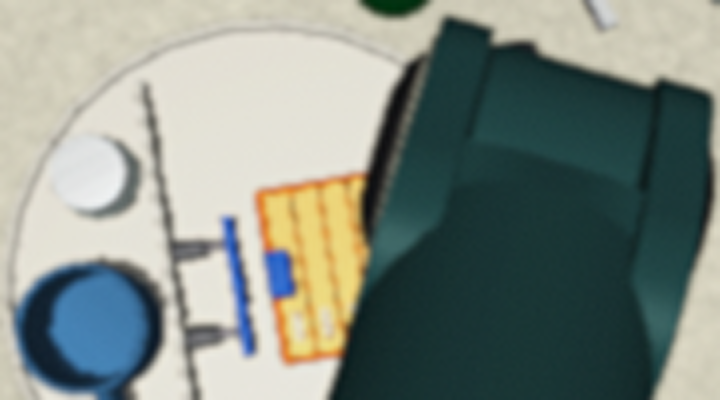

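```bash
python3 - <<'E'
from fit import *
t=cams.capture("top"); s=cams.capture("scene")
import fit as F
L=F.loc
T=up([(287,363),(259,190)],4,240,190); S=up([(338,316),(557,420)],5,220,140)
th=np.radians(TH);u=np.array([np.cos(th),np.sin(th)]);v=np.array([-u[1],u[0]])
for pitch in(0,-3,-5):
  def pose(q):
    R=Ro.from_euler('ZY',[TH+q[2],-pitch],degrees=True); 
    pts=np.array([(0,50,36),(0,-50,36)]) # relative to lead edge
    return R.apply(pts)+np.r_[C+q[0]*u+q[1]*v,9]
  f=lambda q:np.r_[(proj(t,pose(q))-T).ravel(),(proj(s,pose(q))-S).ravel()]
  o=least_squares(f,[0,0,0]);print(pitch,o.x.round(2),o.fun.round(1))
P=np.r_[C-118*u,0]
for p,n in((unproj(t,up([(229,218),(251,353)],4,240,190),44),'padT'),(unproj(s,up([(386,297),(566,381)],5,220,140),44),'padS')):
  print(n,((p[:,:2]-C)@u).round(1),((p[:,:2]-C)@v).round(1))
E
python3 st.py
```

```text
0 [-5.3  -0.94  0.34] [-0.   1.3 -0.5  0.5 -0.3  0.   1.1  1.7]
-3 [-7.16 -0.94  0.34] [-0.   1.3 -0.6  0.5 -0.3  0.   1.1  1.7]
-5 [-8.38 -0.93  0.35] [-0.   1.3 -0.6  0.6 -0.3  0.   1.1  1.7]
padT [12.9 12.9] [-39.2  37.5]
padS [13.2 15.5] [ 39.9 -39. ]
t 25.8167 TCP tray -126.4 -1.7 44.1 yaw 0.2 pitch 0.01 F tray -1.05 -0.29 -0.04 gap 56.4 roll -0.02
```

Request:
play_rows:
  moves: "0 0 0 0.001 0 0 0.6;0 0 0 0.001 0 0 0.6;0 0 0 0.001 0 0 0.6;0 0 0 0.001 0 0 0.6;0 0 0 0.001 0 0 0.6;0 0 0 0.001 0 0 0.6;0 0 0 0.001 0 0 0.6"

```text
time: 26.4
tool_pos: [589.3, -13.2, 44.1]
ee_rot: [0.642, 0.767, -0.0, 0.0]
force: [1.4, -3.9, -0.1]
finger_gap: 56.1
```

Request:
play_rows:
  moves: "0 0 0 0.001 0 0 0.6;0 0 0 0.001 0 0 0.6"

```text
time: 26.57
tool_pos: [588.9, -11.2, 44.1]
ee_rot: [0.642, 0.767, -0.0, -0.0]
force: [-0.2, -5.0, -0.3]
finger_gap: 56.7
```

Request:
play_rows:
  moves: "0 0 0 0.001 0 0 0.6;0 0 0 0.001 0 0 0.6"

```text
time: 26.73
tool_pos: [588.5, -9.2, 44.0]
ee_rot: [0.642, 0.767, -0.0, -0.0]
force: [0.3, -3.5, -0.2]
finger_gap: 56.2
```

Request:
play_rows:
  moves: "0 0 0 0.001 0 0 0.6"

```text
time: 26.82
tool_pos: [588.3, -8.3, 44.1]
ee_rot: [0.642, 0.767, -0.0, -0.0]
force: [0.9, -5.1, -0.0]
finger_gap: 56.0
```

Request:
play_rows:
  moves: "0 0 0 0.001 0 0 0.6"

```text
time: 26.9
tool_pos: [588.2, -7.3, 44.1]
ee_rot: [0.642, 0.767, -0.0, -0.0]
force: [0.4, -3.5, 0.6]
finger_gap: 56.5
```

Request:
play_rows:
  moves: "0 0 0 0.001 0 0 0.6"

```text
time: 26.98
tool_pos: [588.0, -6.3, 44.1]
ee_rot: [0.642, 0.767, -0.0, -0.0]
force: [1.0, -4.4, 1.8]
finger_gap: 56.0
```

```bash
python3 st.py
```

```text
t 26.9833 TCP tray -112.6 -1.7 44.1 yaw 0.19 pitch -0.01 F tray -4.48 -0.27 1.8 gap 56.0 roll -0.02
```

Request:
play_rows:
  moves: "0 0 0 0.001 0 0 0.6"

```text
time: 27.07
tool_pos: [587.8, -5.3, 44.1]
ee_rot: [0.642, 0.767, -0.0, -0.0]
force: [0.8, -4.4, 1.0]
finger_gap: 56.3
```

Request:
play_rows:
  moves: "0 0 0 0.001 0 0 0.6"

```text
time: 27.15
tool_pos: [587.6, -4.4, 44.1]
ee_rot: [0.642, 0.767, -0.0, 0.0]
force: [0.4, -5.6, 1.5]
finger_gap: 56.4
```

Request:
play_rows:
  moves: "0 0 0 0.001 0 0 0.6"

```text
time: 27.23
tool_pos: [587.5, -3.6, 44.1]
ee_rot: [0.642, 0.767, -0.0, 0.0]
force: [0.5, -6.7, 0.1]
finger_gap: 56.7
```

```bash
python3 st.py;python3 - <<'E'
from h import *; from plant import *
t=cams.capture("top"); s=cams.capture("scene")
crop(s,220,140,140,130,5,"pics/s21.png");crop(t,240,190,180,100,4,"pics/t21.png")
E
```

```text
t 27.2333 TCP tray -109.9 -1.6 44.1 yaw 0.17 pitch -0.02 F tray -6.68 0.71 0.1 gap 56.7 roll -0.02
```

View pics/t21.png

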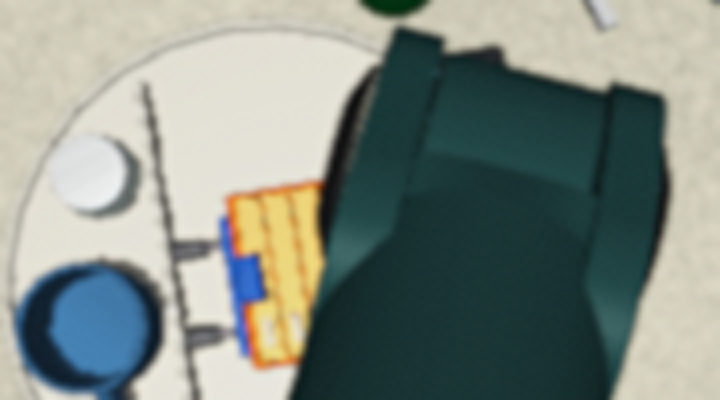

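View pics/s21.png

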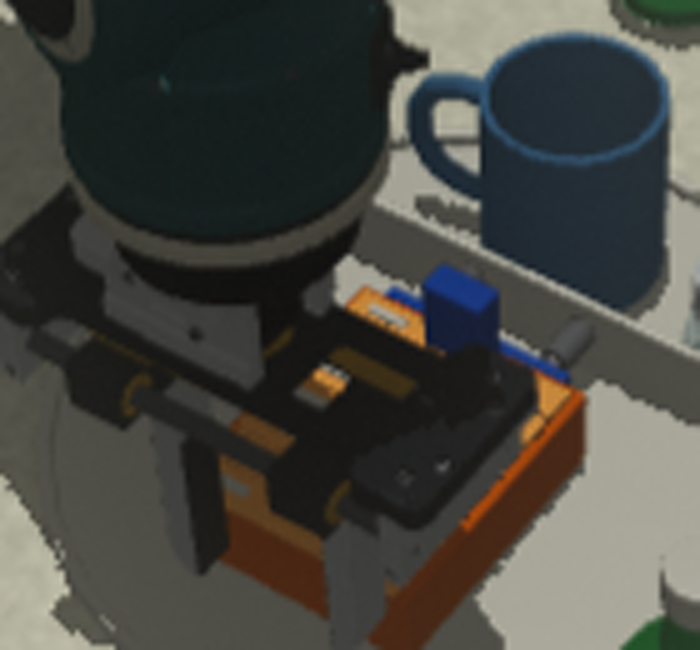

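Request:
play_rows:
  moves: "0 0 0 0.001 0 0 0.6"

```text
time: 27.42
tool_pos: [587.3, -2.8, 44.1]
ee_rot: [0.642, 0.767, -0.0, 0.0]
force: [1.8, -6.1, 0.7]
finger_gap: 56.5
```

Request:
play_rows:
  moves: "0 0 0 0.001 0 0 0.6"

```text
time: 27.5
tool_pos: [587.1, -1.9, 44.1]
ee_rot: [0.642, 0.767, -0.0, 0.0]
force: [2.2, -6.5, 0.8]
finger_gap: 56.3
```

```bash
python3 st.py
```

```text
t 27.5 TCP tray -108.2 -1.5 44.1 yaw 0.15 pitch -0.04 F tray -6.76 -1.02 0.79 gap 56.3 roll -0.02
```

Request:
play_rows:
  moves: "0 0 0 0.001 0 0 0.6"

```text
time: 27.58
tool_pos: [587.0, -1.0, 44.1]
ee_rot: [0.642, 0.767, -0.0, 0.0]
force: [1.8, -7.7, 0.5]
finger_gap: 56.4
```

Request:
play_rows:
  moves: "0 0 0 0.001 0 0 0.6"

```text
time: 27.67
tool_pos: [586.9, -0.1, 44.1]
ee_rot: [0.642, 0.767, -0.0, 0.0]
force: [2.2, -9.3, 0.7]
finger_gap: 56.3
```

```bash
python3 st.py;python3 - <<'E'
from h import *; from plant import *
t=cams.capture("top"); s=cams.capture("scene")
crop(s,280,180,80,60,10,"pics/s22.png");crop(t,260,220,80,60,10,"pics/t22.png")
E
python3 st.py
```

```text
t 27.6667 TCP tray -106.4 -1.6 44.1 yaw 0.15 pitch -0.06 F tray -9.57 -0.51 0.7 gap 56.3 roll -0.01
t 27.7667 TCP tray -106.2 -1.5 44.1 yaw 0.16 pitch -0.05 F tray -7.26 -0.53 0.63 gap 56.1 roll -0.02
```

View pics/t22.png

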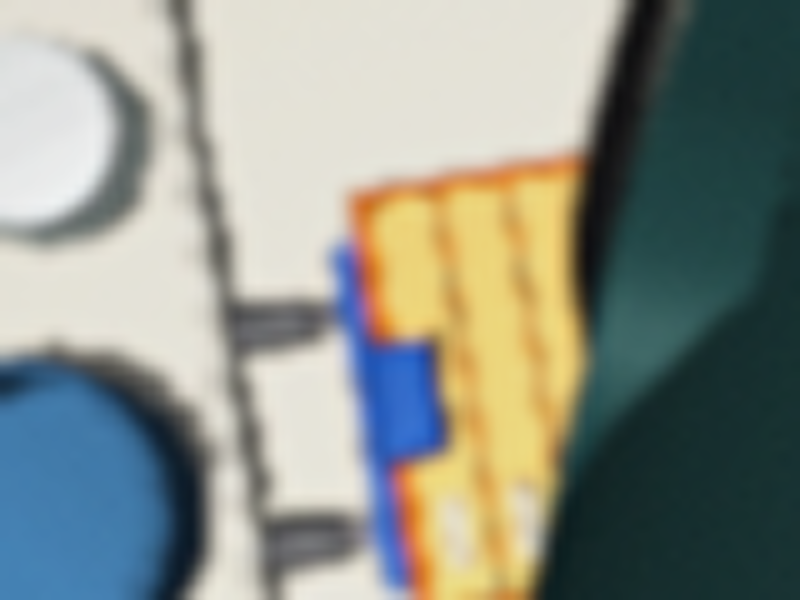

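Request:
play_rows:
  moves: "0 0 0 0 0 0 0.6;0 0 0 0 0 0 0.6;0 0 0 0 0 0 0.6;0 0 0 0 0 0 0.6;0 0 0 0 0 0 0.6;0 0 0 0 0 0 0.6;0 0 0 0 0 0 0.6;0 0 0 0 0 0 0.6"

```text
time: 28.43
tool_pos: [586.8, -0.0, 44.0]
ee_rot: [0.642, 0.767, -0.0, 0.0]
force: [0.9, -7.2, 0.5]
finger_gap: 56.7
```

```bash
python3 st.py; for i in 1 2 3 4 5 6 7; do python3 - <<'E'
from plant import *
cams.capture("top")
E
python3 st.py; done
```

```text
t 28.4333 TCP tray -106.3 -1.5 44.0 yaw 0.16 pitch -0.04 F tray -7.21 0.37 0.54 gap 56.7 roll -0.02
t 28.4833 TCP tray -106.3 -1.5 44.0 yaw 0.15 pitch -0.04 F tray -7.4 -1.14 -0.04 gap 56.5 roll -0.02
t 28.5333 TCP tray -106.3 -1.5 44.1 yaw 0.16 pitch -0.04 F tray -7.79 1.23 1.22 gap 56.6 roll -0.02
t 28.5833 TCP tray -106.2 -1.5 44.1 yaw 0.16 pitch -0.04 F tray -6.86 0.03 -0.4 gap 56.7 roll -0.02
t 28.6333 TCP tray -106.2 -1.6 44.1 yaw 0.16 pitch -0.04 F tray -7.74 0.54 0.58 gap 56.5 roll -0.01
t 28.6833 TCP tray -106.2 -1.6 44.1 yaw 0.15 pitch -0.04 F tray -7.87 0.31 0.52 gap 57.1 roll -0.01
t 28.7333 TCP tray -106.2 -1.6 44.1 yaw 0.16 pitch -0.04 F tray -8.14 -0.59 0.64 gap 56.2 roll -0.01
t 28.7833 TCP tray -106.2 -1.6 44.1 yaw 0.15 pitch -0.04 F tray -7.39 -0.29 0.35 gap 56.4 roll -0.01
```

Request:
play_rows:
  moves: "0 0 0 -0.001 0 0 0.6;0 0 0 -0.001 0 0 0.6;0 0 0 -0.001 0 0 0.6;0 0 0 -0.001 0 0 0.6;0 0 0 -0.001 0 0 0.6;0 0 0 -0.001 0 0 0.6;0 0 0 -0.002 0 0 0.6;0 0 0 -0.004 0 0 0.6;0 0 0 -0.008 0 0 0.6;0 0 0 -0.01 0 0 0.6;0 0 0 -0.01 0 0 0.6;0 0 0 -0.01 0 -0.005 0.6;0 0 0 0 0 -0.015 0.6;0 0 0 0 0 -0.02 0.6;0 0 0 0 0 -0.02 0.6;0 0 0 0 0 -0.02 0.6;0 0 0 0 0 -0.02 0.6"

```text
time: 30.2
tool_pos: [595.6, -49.8, 145.4]
ee_rot: [0.642, 0.766, -0.0, 0.0]
force: [-0.3, -0.4, 0.1]
finger_gap: 56.4
```

Request:
play_rows:
  moves: "0 0 0 -0.02 0 0 0.6;0 0 0 -0.025 0 0 0.6;0 0 0 -0.025 0 0 0.6;0 0 0 -0.025 0 0 0.6;0 0 0 -0.025 0 0 0.6;0 0 0 -0.02 0 0 0.6;0 0 0 0 0 0 0.6;0 0 0 0 0 0 0.6;0 0 0 0 0 0 0.6"

```text
time: 30.95
tool_pos: [620.1, -186.4, 144.1]
ee_rot: [0.642, 0.767, -0.0, -0.0]
force: [0.3, 0.6, -0.1]
finger_gap: 56.3
```

```bash
python3 st.py;python3 - <<'E'
from h import *; from plant import *
t=cams.capture("top"); s=cams.capture("scene")
crop(s,220,130,180,150,4,"pics/s23.png");crop(t,235,190,180,140,4,"pics/t23.png");cv2.imwrite("pics/full.png",s["img"][:,:,::-1])
E
```

```text
t 30.95 TCP tray -295.6 -2.1 144.1 yaw 0.18 pitch 0.01 F tray 0.58 -0.4 -0.07 gap 56.3 roll -0.02
```

View pics/s23.png

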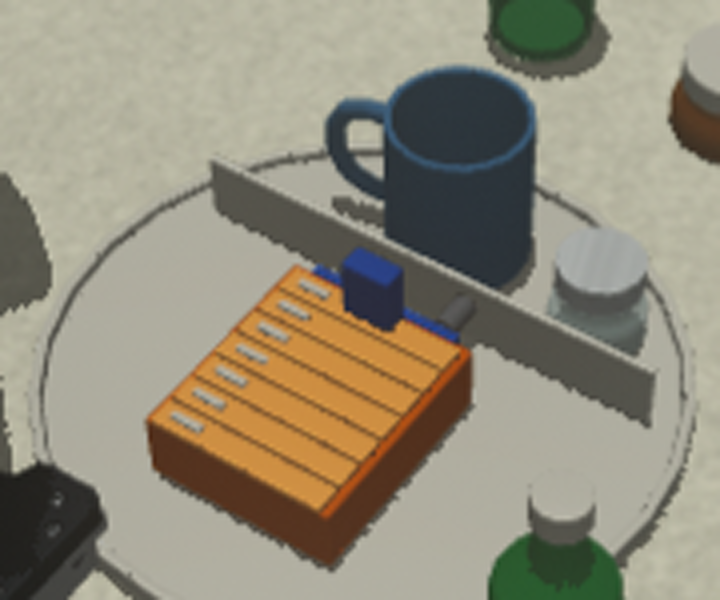

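View pics/t23.png

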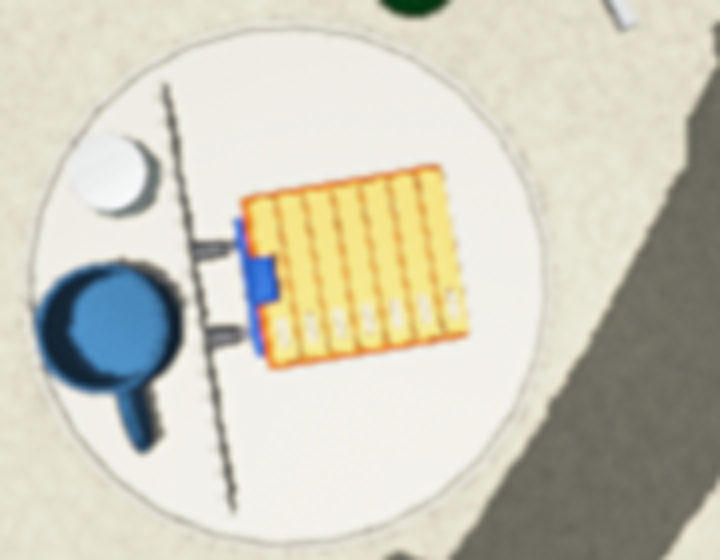

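```bash
python3 - <<'E'
from fit import *
from plant import job
t=cams.capture("top"); s=cams.capture("scene")
T=up([(270,369),(243,197),(437,166),(468,335)],4,235,190)
S=up([(297,267),(470,352),(330,515),(148,420)],4,220,130)
fit(t,T,s,S,pitch=0,z0=9); fit(t,T,s,S,z0=9)
print(job.close_job())
E
```

```text
trail x,y,yaw,pitch [-98.36  -1.55   0.23   5.  ] rms 0.87
trail x,y,yaw,pitch [-98.57  -1.47   0.32  -0.79] rms 0.86
the job is handed in; nothing more can be done
None
```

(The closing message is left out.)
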